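# Fetch the pin box from behind the bottle and the blank

### The job

The pin box is wanted in the shallow tray, but it stands at the back of the plywood stand behind the sealant bottle and the walnut blank. First stand both of those upright on the rubber mat, then fetch the pin box and set it flat in the middle of the tray, and after that put the bottle and the blank back upright, each on the very spot in the stand where it stood and the blank turned as it was. Leave the cork block and the oil can alone.

Things in the scene. Friction and masses are not known exactly. Their poses are not given: they have to be found in the camera images.
- stand: Fixed plywood stand, 170 (x) x 220 (y) mm; things in it rest on its floor, 10 mm above the bench. Back wall at the +x end: inner face at x = +73 mm, top 60 mm above the bench. Side cheeks: inner faces at y = +-100 mm, tops 38 mm above the bench, x -42 to +73 mm. Front open. Origin: centre of the underside. +x points away from the robot to the back wall, turned up to 0.55 rad to the left.
- pin_box: Small dark wooden box, 30 (x) x 58 (y) mm, 26 mm high with its lid, plus a thin pin up to 33 mm near one edge; the lid (upper 5 mm) overhangs 1 mm all round and does not open. About 0.12 kg. Origin: centre of the underside, z up. Starts at the back middle of the stand, its length along the back wall and about 5 mm from it (no finger fits behind it); grasp it across its length.
- bottle: White sealant bottle with a red nozzle cap, 37 mm diameter, 92 mm high; white body up to 43 mm, the cap above at most 26 mm in diameter, narrowing upward to the tip. About 0.06 kg. Origin: centre of the underside; z up. Starts in the stand in front of the pin box, about 50 mm to the left or right of its middle.
- blank: Dark walnut block on end, 68 (x) x 20 (y) x 105 mm high, about 0.12 kg. Origin: centre of the underside; z up; its y axis is its thin direction, at the start along the stand's x axis (either way round) to within 0.1 rad. Starts in the stand in front of the pin box, about 50 mm to the side of its middle where the bottle is not.
- mat: Fixed flat black rubber mat, 180 (x) x 140 (y) mm, 4 mm thick: the side area. Origin: centre of the underside, z up. Right of the stand, next to it or farther off; the tray takes the other place.
- tray: Fixed shallow blue tray, 120 (x) x 105 (y) mm outside, rim 18 mm high, walls 3 mm, floor 3 mm thick. Origin: centre of the underside, z up. Right of the stand, next to it or farther off; the mat takes the other place.
- cork: Bystander: cork sanding block lying at the back, beyond the right-hand one of mat and tray, 52 x 100 x 34 mm high. Origin: centre of the underside. Leave it where it is.
- oiler: Bystander: grey pump oil can, 56 mm diameter, 71 mm high body, thin spout up to 150 mm. Origin: centre of the underside. Stands at the back, right of the dark tube. Leave it where it is.
- twin_tube: Fixed dark double tube, about 35 mm thick and 630 mm tall, standing at the back of the bench (foot near x = 0.69, y = -0.02 m; it leans slightly away from the robot going up). Do not hit it with the gripper. The origin is at its foot.
Not all that is in view belongs to the job. Leave any green or purple look-alike of the bottle alone.

How it is judged:
On the way, in this order (a step that is already met when the one before it is completed fails the run):
1. the bottle and the blank both stand upright and released on the mat, the pin box still in its place (x of bottle in the frame of mat between -0.085 and 0.085 m and y of bottle in the frame of mat between -0.065 and 0.065 m and z of each of bottle, blank in the frame of mat below 0.009 m and angle between each of bottle, blank's own z axis and vertical below 0.12 rad and linear speed of each of bottle, blank below 0.03 m/s and angular speed of each of bottle, blank below 0.2 rad/s and contact force between the fingers and bottle below 0.05 N and x of blank in the frame of mat between -0.085 and 0.085 m and y of blank in the frame of mat between -0.065 and 0.065 m and contact force between the fingers and blank below 0.05 N and distance of pin_box from where it was at the start of the episode below 0.015 m), for 0.2 s.
2. the pin box lies flat and released in the middle of the tray while the bottle and the blank are still out of the stand (horizontal distance between pin_box and tray below 0.015 m and z of pin_box in the frame of tray below 0.008 m and angle between pin_box's own z axis and vertical below 0.12 rad and linear speed of pin_box below 0.03 m/s and angular speed of pin_box below 0.2 rad/s and contact force between the fingers and pin_box below 0.05 N and distance of each of bottle, blank from where it was at the start of the episode above 0.03 m), for 0.2 s.
At the end, for the whole second after the job is handed in: The pin box is flat in the tray, its centre within 15 mm of the tray's centre; the bottle and the blank stand upright (within 0.12 rad) within 15 mm of where each stood at the start, the blank's thin direction within 0.3 rad of the stand's x axis; all released and at rest (horizontal distance between pin_box and tray below 0.015 m and z of pin_box in the frame of tray below 0.008 m and angle between each of pin_box, bottle, blank's own z axis and vertical below 0.12 rad and linear speed of each of pin_box, bottle, blank below 0.03 m/s and angular speed of each of pin_box, bottle, blank below 0.2 rad/s and contact force between the fingers and pin_box below 0.05 N and distance of each of bottle, blank from where it was at the start of the episode below 0.015 m and contact force between the fingers and bottle below 0.05 N and contact force between the fingers and blank below 0.05 N and angle between the y axis of blank and the x axis of stand, either way round below 0.3 rad); the robot touches nothing.
It fails at once if the cork block or the oil can is shifted by more than 20 mm (distance of any of cork, oiler from where it was at the start of the episode above 0.02 m).
It fails at once if the bottle, the blank or the pin box is tipped over (angle between any of bottle, blank, pin_box's own z axis and vertical above 0.7 rad).
It also fails if it takes over 134 s, if anything falls off the work surface, if the arm or the gripper's body presses on something with over 40 N, if the wrist force passes 120 N, or if a joint passes its speed limit or range.

### The arm

A 6-joint arm with a two-finger parallel gripper is mounted at the origin on a cart in front of the work surface, level with it; the furniture and walls round the work are solid. World frame = base frame: x ahead of the robot, y to its left, z up, the work surface at z = 0. Lengths are in m, angles in rad, forces in N, time in s.
With the tool pointing down it reaches from about 0.225 to 0.875 m from the base axis. Payload 3.4 kg.
Tool frame: the origin (TCP) lies at the very end of the fingers, on their centre line; the grasp point (between the pads) lies 19 mm behind it; z points along the fingers, y is the line along which they close (so a half turn about z gives the same grasp; the last joint's range is limited). The gripper opens to 85 mm and grips with 20 to 120 N. Pads are 22 mm wide; open, the fingers measure 114 mm over their backs; the gripper's body (76 mm by 85 mm) begins 54 mm behind the grasp point. The pads swing forward as they close: fully open they stand 13 mm farther back than shut.
Start: joints at [-1.362, 0.276, 1.505, -0, 1.361, -0.121], TCP at [0.186, -0.544, 0.198] pointing down, gripper open.
Joint ranges: [-2.89, 2.89], [-0.75, 2.08], [0.22, 2.7], [-1.18, 4.32], [0.11, 2.71], [-2.7, 2.7]. Speed limits (rad/s): [2.57, 2.57, 3.14, 3.14, 3.14, 3.14].

### API

Orientations are given as a unit quaternion [w, x, y, z].
In Python, from rig import readout, vision, manip gives the robot as it stands.
- The arm moves only by the shell command python3 -m handwheel 'ROWS' [FORCE]. ROWS is JSON, a list of rows, each a list of 3 entries, a list of its own where there are three numbers: the shift along the tool's x, y, z in mm, then the turn, a rotation vector about the tool's x, y, z in units of 6 degrees (1.0 is 6 degrees), then the closure, from -1 (fully open) to 1 (shut), so that 0 is half open. A call has 1 to 20 rows; each row shifts and turns the commanded pose from where the row before left it, along the tool's axes as they then stand; what a row does not reach is not made up. A row lasts 1/8 s, in which the tool goes at most 62.5 mm and 10.7 degrees, less where a joint would pass 70% of its speed; a pose out of reach is approached as far as the arm can. A call is refused whole if a number of a shift passes 62.5 or a number of a turn 1, either way. A call with a gripper value outside its range is refused whole. The fingers move at their own pace and stop on an object; FORCE is the grip in N (left out, the last holds). Time passes only in rows, so rows that do not move let the fingers close. It gives the time, the measured TCP pose, the force, the opening and the grip force at its end, in the units of the state.
- readout.get_state(): the state, without advancing time (a new reading comes with each control period).
- vision.get_image(name): name is "scene" or "top"; returns the picture (420x560x3 uint8, blue, green, red); there is no depth.
- vision.camera_params(name): a dict with "intrinsics" (3x3 intrinsics, pixels), "rvec" (rotation vector, rad) and "tvec" (3), from world to camera coordinates, as OpenCV has them. Camera axes: x right, y down, z forward; pixel columns grow to the right and rows downward; lengths in m; the calibration is good to about 2 mm. A picture is of the moment at which its call begins. camera_params takes no time and is no camera call.
- manip.sign_off(): hands the job in; it is judged then, once.
The state is a dict: "clock": time; "qpos": joint angles; "qd": joint speeds; "effort": joint torques, N m; "position": TCP position; "ee_rot": TCP orientation; "contact_force": force on the tool from outside, world axes, zero at the start; "moment": the same for the moment, N m; "width": finger opening in m; "gripper_force": force on a finger pad.
Only numpy, scipy, OpenCV 4.12 (cv2) and the standard library are available. Lean on these libraries where they do the work, as an engineer would, in place of code of your own. Each camera call takes 0.05 s, during which the arm holds its last target. There are 200 camera calls.

## Working session

There is one attempt and no reset: what is moved stays moved. The work goes in short steps, Python scripts to look and compute and a shell command to move; the robot and the scene stay as the last step left them, time stands still between calls to the robot, and variables do not carry over. Pictures are saved under pics/ and viewed, at most 14 in all, crops included, and the job is handed in when it is done.

```bash
mkdir -p pics; ls; cat > h.py <<'E'
import numpy as np, cv2
from rig import readout, vision
from scipy.spatial.transform import Rotation as R
def cam(n):
    p=vision.camera_params(n); return np.array(p["intrinsics"],float),np.array(p["rvec"],float).ravel(),np.array(p["tvec"],float).ravel()
def proj(n,P):
    K,r,t=cam(n); return cv2.projectPoints(np.array(P,float).reshape(-1,1,3),r,t,K,None)[0].reshape(-1,2)
def ray(n,uv,z):
    K,r,t=cam(n); M=cv2.Rodrigues(r)[0]; c=-M.T@t
    d=M.T@np.linalg.solve(K,[uv[0],uv[1],1.]); return c+d*(z-c[2])/d[2]
def st():
    s=readout.get_state(); q=s["ee_rot"]; r=R.from_quat([q[1],q[2],q[3],q[0]])
    return s,np.array(s["position"]),r
def go(target,yaw=None):
    "shift in tool axes (mm) to world target; yaw= world angle of tool y line"
    s,p,r=st(); print("t",s["clock"],"pos",p.round(4),"ydir",np.degrees(np.arctan2(*r.as_matrix()[[1,0],1])).round(1))
    print("shift mm",(r.inv().apply(np.array(target)-p)*1000).round(1))
E
python3 - <<'E'
from h import *
for n in("scene","top"):
    cv2.imwrite(f"pics/{n}0.png",vision.get_image(n)); K,r,t=cam(n);print(n,K[0,0],-cv2.Rodrigues(r)[0].T@t)
s,p,r=st();print(s["clock"],s["width"],p,r.as_matrix().round(3))
E
```

```text
pics
scene 417.9145192189233 [-0.17406803 -0.3434259   0.70293904]
top 404.79372748445564 [0.35876457 0.06497019 1.03340343]
0.1 0.08573967928811133 [ 0.18610836 -0.54349223  0.19712958] [[ 0.946  0.324 -0.   ]
 [ 0.324 -0.946  0.002]
 [ 0.    -0.002 -1.   ]]
```

View pics/scene0.png

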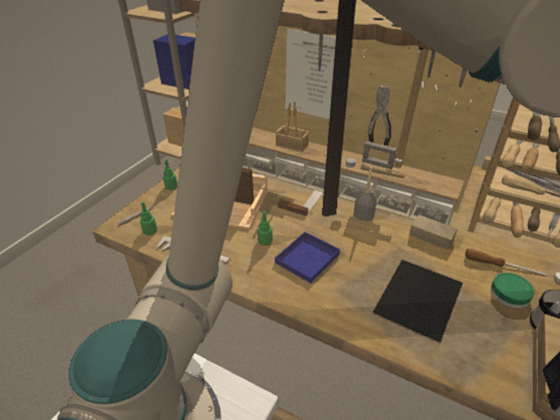

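View pics/top0.png

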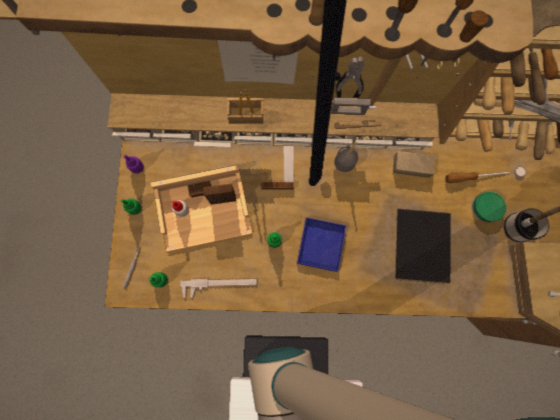

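The top view shows the stand at about (200,208), the tray at (322,245), the mat at (423,245), the cork at (415,162) and the oiler at (346,160). Bottle candidates are the red and white one at (180,208), green ones at (131,206), (158,280) and (275,240), and a purple one at (133,163). Only the red and white one in the stand fits the description. I'll confirm it in an enlarged crop.

```bash
python3 - <<'E'
from h import *
a=cv2.imread("pics/top0.png")[155:265,140:290]
cv2.imwrite("pics/crop.png",cv2.resize(a,None,fx=5.33,fy=5.33,interpolation=cv2.INTER_CUBIC))
E
```

```text
(no output)
```

View pics/crop.png

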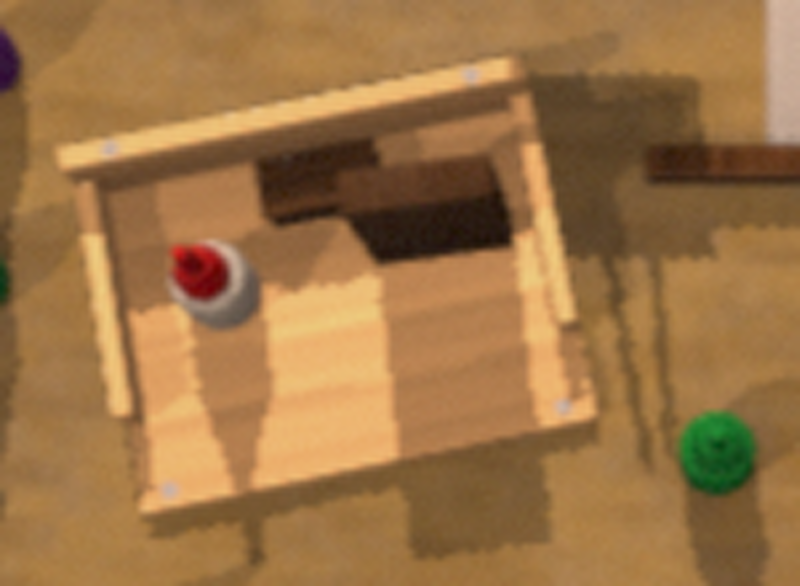

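The crop shows the red-capped white bottle at full-image pixel (176–182, 207), the blank's top at (219,191) and the pin box's left part at (199,188). Next I'll fit the poses from these picks and check them with an overlay.

```bash
cat > fit.py <<'E'
from h import *
from scipy.optimize import least_squares
def full(l): return np.array(l,float)/5.333+[139.9,154.9]
def fit(model,px,x0,cam="top"):
    r=least_squares(lambda x:(proj(cam,place(x,model))-px).ravel(),x0); return r.x,np.sqrt((r.fun**2).mean())
def place(x,m):
    m=np.array(m,float); c,s=np.cos(x[2]),np.sin(x[2])
    return np.c_[x[0]+c*m[:,0]-s*m[:,1],x[1]+s*m[:,0]+c*m[:,1],m[:,2]]
E
python3 - <<'E'
from fit import *
S,e=fit([[-.085,.11,.01],[-.085,-.11,.01],[.073,.11,.06],[.073,-.1,.06]],full([[145,512],[597,420],[68,173],[520,95]]),[.45,.2,.2]); print("stand",S,e)
h=.034;B,e=fit([[.01,h,.115],[.01,-h,.115],[-.01,-h,.01],[-.01,h,.01],[-.01,-h,.115]],full([[335,180],[490,155],[510,243],[378,262],[503,200]]),[.47,.17,.2]);print("blank",B,e)
# bottle: body circle at z=.053 (shoulder) 
print("bottle shoulder est",ray("top",full([214,283]),.045), "tip",ray("top",full([182,258]),.102))
P,e=fit([[.016,.03,.036],[-.016,.03,.036],[-.015,.029,.01]],full([[258,165],[268,208],[275,222]]),[.5,.19,.2]);print("pin",P,e)
c,s=np.cos(S[2]),np.sin(S[2])
for n,q in(("blank",B),("pin",P)): d=q[:2]-S[:2]; print(n,"in stand",c*d[0]+s*d[1],-s*d[0]+c*d[1],q[2]-S[2])
im=vision.get_image("top"); g=cv2.cvtColor(im,cv2.COLOR_BGR2HSV)
m=cv2.inRange(g,(105,90,40),(130,255,255)); n,l,stt,ce=cv2.connectedComponentsWithStats(m); i=1+stt[1:,4].argmax(); ys,xs=np.where(l==i)
tr=cv2.minAreaRect(np.c_[xs,ys].astype(np.float32)); print("tray",tr,ray("top",tr[0],.012))
m=cv2.inRange(im,(0,0,0),(45,45,45)); m[:, :380]=0;m[:190]=0;m[300:]=0;m[:,465:]=0
n,l,stt,ce=cv2.connectedComponentsWithStats(m); i=1+stt[1:,4].argmax(); ys,xs=np.where(l==i)
tr=cv2.minAreaRect(np.c_[xs,ys].astype(np.float32)); print("mat",tr,ray("top",tr[0],.004))
for p in ([275,240],): print("green",ray("top",p,.05))
# bottle candidates overlay + all
v=cv2.resize(im[155:265,140:290],None,fx=5.333,fy=5.333,interpolation=cv2.INTER_CUBIC)
def dr(P,col):
    q=((proj("top",P)-[139.9,154.9])*5.333).round().astype(int); cv2.polylines(v,[q.reshape(-1,1,2)],True,col,1)
box=lambda x,a,b,z:place(x,[[a,b,z],[a,-b,z],[-a,-b,z],[-a,b,z]])
dr(box(S,.085,.11,.01),(0,255,255)); dr(place(S,[[.073,.1,.06],[.073,-.1,.06],[-.042,-.1,.038],[-.042,.1,.038]]),(0,255,255))
for z in(.01,.115): dr(box(B,.01,.034,z),(0,255,0))
for z in(.01,.036): dr(box(P,.016,.03,z),(255,255,0))
bp=ray("top",full([214,283]),.045)[:2]; th=np.linspace(0,6.28,40)
for z,rr in((.01,.0185),(.053,.0185),(.102,.003)): dr(np.c_[bp[0]+rr*np.cos(th),bp[1]+rr*np.sin(th),0*th+z],(255,0,0))
cv2.imwrite("pics/ov.png",v)
E
```

```text
stand [0.55803435 0.24402798 0.21968813] 0.8838096612069247
blank [0.58893209 0.19832726 0.17788133] 0.8932459388883213
bottle shoulder est [0.55671345 0.2996895  0.045     ] tip [0.55607081 0.30099345 0.102     ]
pin [0.61420146 0.25408385 0.24285647] 1.2742482432172535
blank in stand 0.02019578834354605 -0.05133572820431552 -0.04180679512927141
pin in stand 0.057008589733222814 -0.002426054171089643 0.02316833728574441
tray ((321.479248046875, 244.27735900878906), (40.85062789916992, 47.05500411987305), 10.619654655456543) [ 0.48045893 -0.0567247   0.012     ]
mat ((423.3155822753906, 245.58531188964844), (53.12712478637695, 69.96788024902344), 1.7357046604156494) [ 0.48573518 -0.3194397   0.004     ]
green [0.48307893 0.06159892 0.05      ]
```

View pics/ov.png

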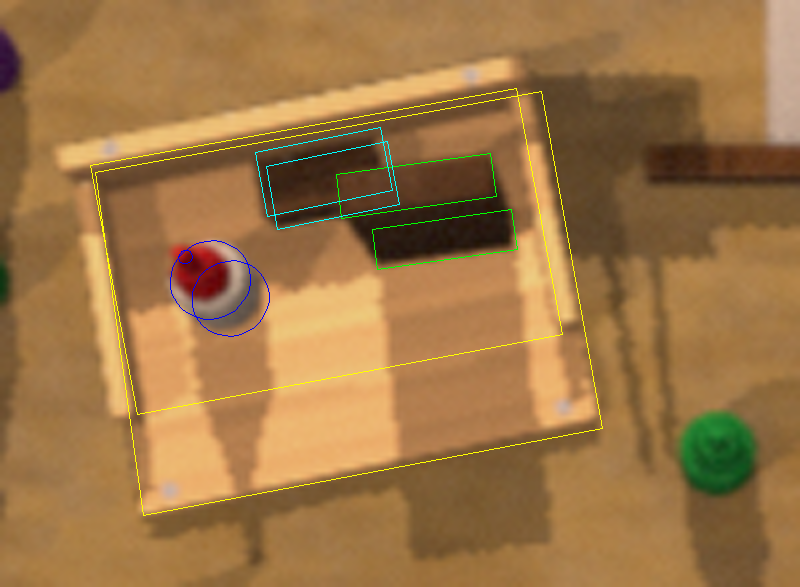

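The overlay confirms the fit: the blank is near (0.589,0.198) with yaw 0.18, the bottle near (0.559,0.302), and the pin box at stand (0.055,0) with yaw 0.22. The right box end is hidden behind the blank.

For the bottle I'll use a 40° tilted grasp, because its tip would hit the gripper body in a vertical one. The blank and the box get vertical grasps.

```bash
cat >> h.py <<'E'
def brow(): pass
def zshift(target,ydir=None):
    "tool-down: shift mm in tool axes, and yaw units of 6deg about tool z"
    go(target); s,p,r=st(); a=np.degrees(np.arctan2(*r.as_matrix()[[1,0],1]))
    if ydir is not None: print("tool-z turn units",-((ydir-a+180)%360-180)/6)
    print("q",np.round(s["qpos"],2),"w",round(s["width"],4),"tool z",r.as_matrix()[:,2].round(3))
E
python3 -m handwheel '[[[0,0,-60],[0,0,0],-0.2],[[0,0,-60],[0,0,0],-0.2]]' 40
python3 -c "
from h import *
zshift([.46,.30,.30],75)"
```

```text
clock: 0.4
position: [0.1861, -0.5434, 0.3182]
ee_rot: [-0.001, 0.986, 0.164, -0.0]
contact_force: [0.6, -1.0, 0.4]
width: 0.0523
gripper_force: 0.0
t 0.4 pos [ 0.1861 -0.5434  0.3182] ydir -71.1
shift mm [ 532.3 -709.2   20.3]
tool-z turn units -24.35114850596217
q [-1.36  0.24  1.27  0.    1.64 -0.12] w 0.0523 tool z [-0.001  0.003 -1.   ]
```

```bash
python3 -m handwheel '[[[33,-44,0],[0,0,0],-0.2],[[33,-44,0],[0,0,0],-0.2],[[33,-44,0],[0,0,0],-0.2],[[33,-44,0],[0,0,0],-0.2],[[33,-44,0],[0,0,-0.8],-0.2],[[33,-44,0],[0,0,0.8],-0.2],[[33,-44,0],[0,0,0],-0.2],[[33,-44,0],[0,0,0],-0.2],[[33,-44,0],[0,0,0],-0.2],[[33,-44,0],[0,0,0],-0.2],[[33,-44,0],[0,0,0],-0.2],[[33,-44,0],[0,0,0],-0.2],[[33,-44,0],[0,0,0],-0.2],[[33,-44,0],[0,0,0],-0.2],[[33,-44,0],[0,0,0],-0.2],[[33,-44,0],[0,0,0],-0.2]]'
python3 -m handwheel '[[[0,0,0],[0,0,-1],-0.2],[[0,0,0],[0,0,-1],-0.2],[[0,0,0],[0,0,-1],-0.2],[[0,0,0],[0,0,-1],-0.2],[[0,0,0],[0,0,-1],-0.2],[[0,0,0],[0,0,-1],-0.2],[[0,0,0],[0,0,-1],-0.2],[[0,0,0],[0,0,-1],-0.2],[[0,0,0],[0,0,-1],-0.2],[[0,0,0],[0,0,-1],-0.2],[[0,0,0],[0,0,-1],-0.2],[[0,0,0],[0,0,-1],-0.2],[[0,0,0],[0,0,-1],-0.2],[[0,0,0],[0,0,-1],-0.2],[[0,0,0],[0,0,-1],-0.2],[[0,0,0],[0,0,-1],-0.2],[[0,0,0],[0,0,-1],-0.2],[[0,0,0],[0,0,-1],-0.2],[[0,0,0],[0,0,-1],-0.2],[[0,0,0],[0,0,-1],-0.2]]'
python3 -c "
from h import *
zshift([.48,.32,.25],75)
print(st()[2].as_matrix().round(2))"
```

```text
clock: 2.4
position: [0.4535, 0.296, 0.3175]
ee_rot: [0.0, 0.986, 0.164, -0.0]
contact_force: [1.0, -1.2, 0.3]
width: 0.0513
gripper_force: 0.0
clock: 4.9
position: [0.4531, 0.2942, 0.3175]
ee_rot: [-0.0, 0.349, 0.937, -0.0]
contact_force: [-1.1, -0.5, -0.2]
width: 0.0512
gripper_force: 0.0
t 4.9 pos [0.4531 0.2942 0.3175] ydir 49.1
shift mm [-3.4 37.2 67.4]
tool-z turn units -4.3174311626194894
q [ 0.45  0.18  1.34 -0.    1.62 -0.41] w 0.0512 tool z [-0.001 -0.    -1.   ]
[[-0.76  0.65 -0.  ]
 [ 0.65  0.76 -0.  ]
 [ 0.   -0.   -1.  ]]
```

```bash
python3 -m handwheel '[[[0,0,0],[0,0,-1],-0.2],[[0,0,0],[0,0,-1],-0.2],[[0,0,0],[0,0,-1],-0.2],[[0,0,0],[0,0,-1],-0.2],[[0,0,0],[0,0,-0.3],-0.2],[[0,0,0],[0,-1,0],-0.2],[[0,0,0],[0,-1,0],-0.2],[[0,0,0],[0,-1,0],-0.2],[[0,0,0],[0,-1,0],-0.2],[[0,0,0],[0,-1,0],-0.2],[[0,0,0],[0,-1,0],-0.2],[[0,0,0],[0,-0.7,0],-0.2],[[0,0,0],[0,0,0],-0.2]]'
python3 -c "
from h import *
d=np.array([.621,-.166,-.766])
zshift(np.array([.573,.298,.027])-.1*d)
print(st()[2].as_matrix().round(2))"
```

```text
clock: 6.52
position: [0.4518, 0.2943, 0.3165]
ee_rot: [0.34, 0.124, 0.931, -0.046]
contact_force: [1.0, -0.7, 0.5]
width: 0.0512
gripper_force: 0.0
t 6.525 pos [0.4518 0.2943 0.3165] ydir 74.8
shift mm [ 97.4  35.6 196.1]
q [ 0.89  0.02  1.76 -0.7   1.15 -0.19] w 0.0512 tool z [ 0.621 -0.17  -0.765]
[[-0.74  0.26  0.62]
 [ 0.2   0.97 -0.17]
 [-0.64 -0.   -0.77]]
```

```bash
python3 -m handwheel '[[[19.5,7,39],[0,0,0],-0.2],[[19.5,7,39],[0,0,0],-0.2],[[19.5,7,39],[0,0,0],-0.2],[[19.5,7,39],[0,0,0],-0.2],[[19.5,7.5,40],[0,0,0],-0.2],[[0,0,0],[0,0,0],-0.2],[[0,0,0],[0,0,0],-0.2]]'
python3 - <<'E'
from h import *
zshift([.573,.298,.027])
a=vision.get_image("top")[155:265,120:240];b=vision.get_image("scene")[140:250,150:290]
cv2.imwrite("pics/c2.png",np.hstack([cv2.resize(a,(390,358)),cv2.resize(b,(400,358))]))
s,p,r=st();print(proj("top",[p]),proj("scene",[p]),proj("scene",[[.559,.302,.01],[.559,.302,.102]]))
E
```

```text
clock: 7.4
position: [0.514, 0.3149, 0.1068]
ee_rot: [0.341, 0.126, 0.93, -0.045]
contact_force: [-0.1, 0.2, 0.1]
width: 0.0512
gripper_force: 0.0
t 7.4 pos [0.514  0.3149 0.1068] ydir 74.6
shift mm [  4.8  -0.8 100.6]
q [ 0.81  0.3   2.   -1.01  0.74  0.25] w 0.0512 tool z [ 0.624 -0.17  -0.763]
[[165.75983409 220.41508078]] [[184.87730265 173.41558613]] [[203.9623041  196.13291653]
 [199.84314735 168.34267034]]
```

View pics/c2.png

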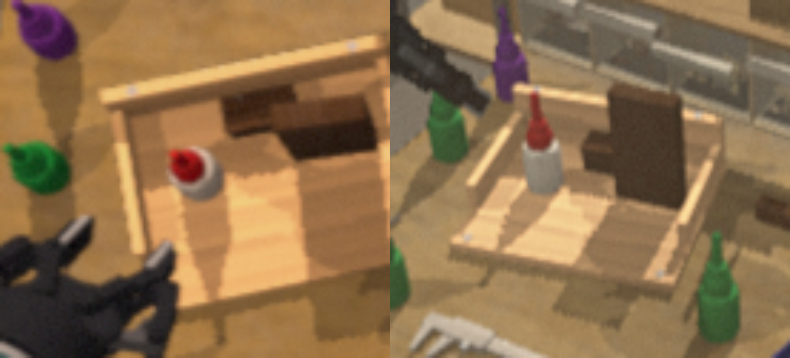

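Joint 4 is close to its limit at this tilt, so I'll ease the tilt to about 30°.

```bash
python3 -m handwheel '[[[0,0,-10],[0,0.9,0],-0.2],[[0,0,-10],[0,0.8,0],-0.2],[[0,0,0],[0,0,0],-0.2],[[0,0,0],[0,0,0],-0.2]]'
python3 - <<'E'
from h import *
d=np.array([.483,-.129,-.866]);T=np.array([.570,.299,.029])
zshift(T-.08*d); zshift(T)
E
```

```text
clock: 8.0
position: [0.5008, 0.3175, 0.1216]
ee_rot: [0.257, 0.129, 0.957, -0.035]
contact_force: [0.0, 0.1, -0.0]
width: 0.0514
gripper_force: 0.0
t 8.0 pos [0.5008 0.3175 0.1216] ydir 74.7
shift mm [-15.7   0.2  36.1]
q [ 0.73  0.25  1.9  -0.63  0.8  -0.17] w 0.0514 tool z [ 0.483 -0.132 -0.865]
t 8.0 pos [0.5008 0.3175 0.1216] ydir 74.7
shift mm [-15.6   0.4 116.1]
q [ 0.73  0.25  1.9  -0.63  0.8  -0.17] w 0.0514 tool z [ 0.483 -0.132 -0.865]
```

```bash
python3 -m handwheel '[[[-15.5,0,36],[0,0,0],-0.2],[[0,0,20],[0,0,0],-0.2],[[0,0,20],[0,0,0],-0.2],[[0,0,15],[0,0,0],-0.2],[[0,0,0],[0,0,0],-0.2],[[0,0,0],[0,0,0],-0.2]]'
python3 - <<'E'
from h import *
T=[.570,.299,.029];zshift(T)
b=vision.get_image("scene")[140:230,150:270];a=vision.get_image("top")[155:245,120:240]
cv2.imwrite("pics/c3.png",np.hstack([cv2.resize(a,(400,300)),cv2.resize(b,(400,300))]))
E
```

```text
clock: 8.75
position: [0.5578, 0.3027, 0.0502]
ee_rot: [0.257, 0.128, 0.957, -0.034]
contact_force: [0.1, -0.7, 0.4]
width: 0.0511
gripper_force: 0.0
t 8.75 pos [0.5578 0.3027 0.0502] ydir 74.7
shift mm [-0.4 -0.3 24.8]
q [ 0.63  0.38  1.93 -0.73  0.63 -0.11] w 0.0511 tool z [ 0.483 -0.132 -0.866]
```

View pics/c3.png

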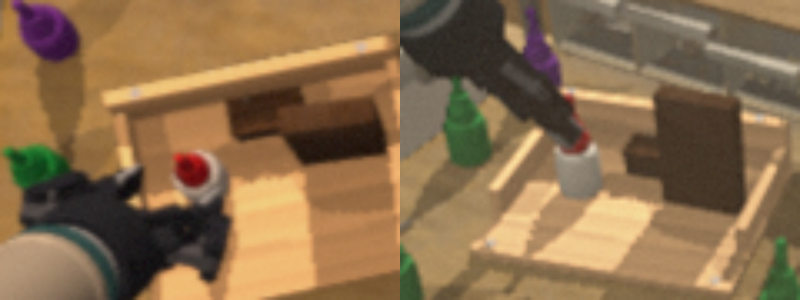

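```bash
python3 - <<'E'
from h import *
s,p,r=st(); M=r.as_matrix(); im=vision.get_image("top"); sc=vision.get_image("scene")
def mk(n,img,o):
    v=cv2.resize(img[o[1]:o[1]+75,o[0]:o[0]+100],None,fx=4,fy=4,interpolation=cv2.INTER_CUBIC)
    def d(P,c):
        for q in proj(n,P): cv2.circle(v,tuple(((q-o+.5)*4).astype(int)),3,c,-1)
    d([p+M@[0,k*.0255,-.007] for k in(-1,1)],(0,255,0)); d([p],(255,255,0)); d([p+M@[0,k*.040,-.007] for k in(-1,1)],(255,0,255))
    th=np.linspace(0,6.28,24)
    for z in(.01,.053): d(np.c_[.559+.0185*np.cos(th),.302+.0185*np.sin(th),0*th+z],(255,80,0))
    return v
cv2.imwrite("pics/c4.png",np.hstack([mk("top",im,np.array([135,170])),mk("scene",sc,np.array([160,145]))]))
E
```

```text
(no output)
```

View pics/c4.png

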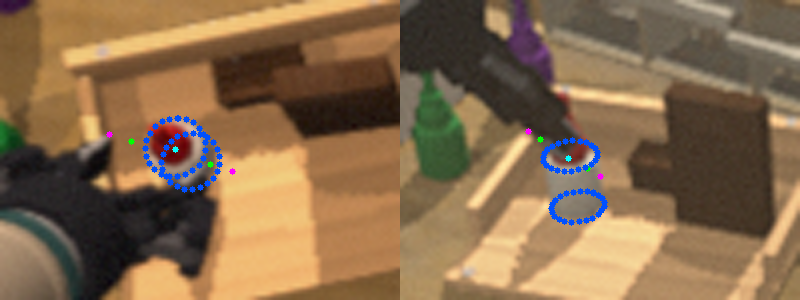

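Bottle estimate agrees to about 3 mm. The fingertips look farther back along the tool axis than nominal, so I'll advance and look again.

```bash
python3 -m handwheel '[[[0,0,10],[0,0,0],-0.2],[[0,0,10],[0,0,0],-0.2],[[0,0,0],[0,0,0],-0.2],[[0,0,0],[0,0,0],-0.2]]'
python3 - <<'E'
from h import *
T=[.570,.299,.029];zshift(T)
b=vision.get_image("scene")[145:220,160:260];a=vision.get_image("top")[170:245,135:235]
cv2.imwrite("pics/c5.png",np.hstack([cv2.resize(a,(400,300)),cv2.resize(b,(400,300))]))
E
```

```text
clock: 9.45
position: [0.5677, 0.2996, 0.0324]
ee_rot: [0.256, 0.129, 0.957, -0.035]
contact_force: [-0.9, 0.7, 0.6]
width: 0.051
gripper_force: 0.0
t 9.45 pos [0.5677 0.2996 0.0324] ydir 74.7
shift mm [-0.4  0.1  4.1]
q [ 0.62  0.41  1.93 -0.77  0.59 -0.08] w 0.051 tool z [ 0.482 -0.132 -0.866]
```

View pics/c5.png

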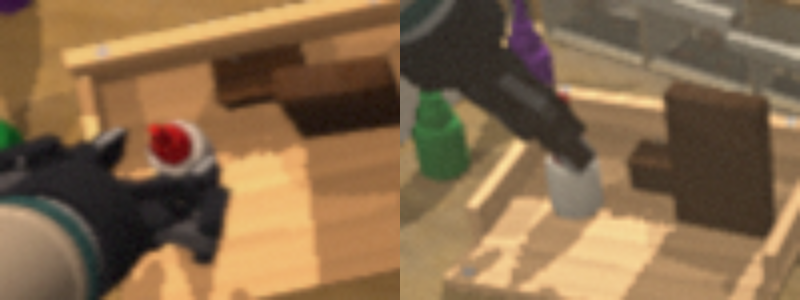

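The right fingertip overlaps the white body's upper part, at scene crop (588,165). In the top view the bottle sits nearer the right finger, so I'll shift 3 mm right, advance a little and close gently.

```bash
python3 -m handwheel '[[[0,-3,5],[0,0,0],-0.2],[[0,0,0],[0,0,0],-0.2],[[0,0,0],[0,0,0],0],[[0,0,0],[0,0,0],0.1],[[0,0,0],[0,0,0],0.2],[[0,0,0],[0,0,0],0.3],[[0,0,0],[0,0,0],0.3]]' 20
python3 - <<'E'
from h import *
zshift([.570,.299,.029])
b=vision.get_image("scene")[145:220,160:260];a=vision.get_image("top")[170:245,135:235]
cv2.imwrite("pics/c6.png",np.hstack([cv2.resize(a,(400,300)),cv2.resize(b,(400,300))]))
E
```

```text
clock: 10.42
position: [0.5693, 0.2964, 0.0285]
ee_rot: [0.257, 0.129, 0.957, -0.034]
contact_force: [0.2, -0.4, -0.3]
width: 0.0298
gripper_force: 0.2
t 10.425 pos [0.5693 0.2964 0.0285] ydir 74.7
shift mm [-0.2  2.7 -0.5]
q [ 0.61  0.41  1.94 -0.78  0.58 -0.07] w 0.0298 tool z [ 0.483 -0.132 -0.866]
```

View pics/c6.png

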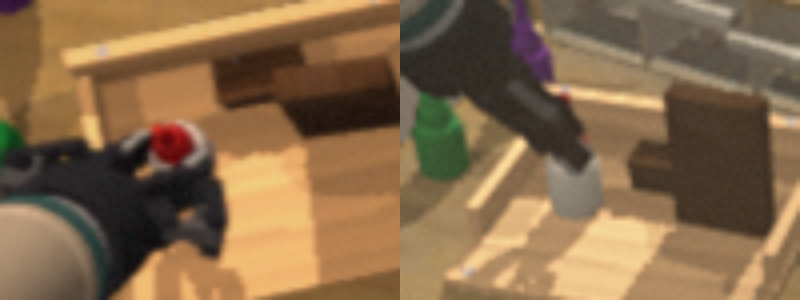

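```bash
python3 - <<'E'
from h import *
s,p,r=st(); M=r.as_matrix()
for n,o in(("top",[135,170]),("scene",[160,145])):
    print(n)
    for k in(-.029,0,.029):
        print(k,((proj(n,[p+M@[0,k,-b] for b in(0,.01,.02,.03,.05,.075)])-o)*4+[0 if n=="top" else 400,0]).round().tolist())
E
```

```text
top
-0.029 [[236.0, 151.0], [231.0, 156.0], [226.0, 160.0], [220.0, 165.0], [209.0, 175.0], [194.0, 188.0]]
0 [[193.0, 138.0], [187.0, 142.0], [181.0, 147.0], [175.0, 152.0], [163.0, 161.0], [148.0, 174.0]]
0.029 [[149.0, 125.0], [143.0, 129.0], [137.0, 133.0], [131.0, 138.0], [118.0, 147.0], [101.0, 160.0]]
scene
-0.029 [[614.0, 194.0], [607.0, 187.0], [600.0, 180.0], [593.0, 173.0], [578.0, 157.0], [559.0, 138.0]]
0 [[588.0, 178.0], [581.0, 170.0], [574.0, 163.0], [566.0, 156.0], [551.0, 141.0], [532.0, 121.0]]
0.029 [[562.0, 161.0], [555.0, 154.0], [548.0, 147.0], [541.0, 140.0], [525.0, 124.0], [506.0, 105.0]]
```

```bash
python3 -m handwheel '[[[0,0,0],[0,0,0],-0.15],[[0,0,0],[0,0,0],-0.15],[[0,0,6],[0,0,0],-0.15],[[0,0,6],[0,0,0],-0.15],[[0,0,0],[0,0,0],-0.15]]' 20
python3 -m handwheel '[[[0,0,0],[0,0,0],0],[[0,0,0],[0,0,0],0.1],[[0,0,0],[0,0,0],0.2],[[0,0,0],[0,0,0],0.25],[[0,0,0],[0,0,0],0.25]]' 20
```

```text
clock: 11.15
position: [0.575, 0.2941, 0.0171]
ee_rot: [0.256, 0.129, 0.957, -0.035]
contact_force: [-0.2, 0.2, -0.6]
width: 0.0493
gripper_force: 0.0
clock: 11.78
position: [0.5756, 0.2954, 0.0186]
ee_rot: [0.257, 0.128, 0.957, -0.034]
contact_force: [-0.0, 2.5, 3.5]
width: 0.0321
gripper_force: 11.7
```

```bash
python3 -m handwheel '[[[0,0,0],[0,0,0],-0.15],[[0,0,0],[0,0,0],-0.15],[[0,0,0],[0,0,0],-0.15]]' 20
python3 -m handwheel '[[[0,0,5],[0,0,0],-0.15],[[0,0,5],[0,0,0],-0.15],[[0,0,0],[0,0,0],-0.15]]' 20
python3 - <<'E'
from h import *
zshift([.570,.299,.029])
b=vision.get_image("scene")[145:220,160:260];a=vision.get_image("top")[170:245,135:235]
cv2.imwrite("pics/c7.png",np.hstack([cv2.resize(a,(400,300)),cv2.resize(b,(400,300))]))
E
```

```text
clock: 12.15
position: [0.5747, 0.2941, 0.0175]
ee_rot: [0.256, 0.129, 0.957, -0.035]
contact_force: [0.2, 0.3, -0.0]
width: 0.0489
gripper_force: 0.0
clock: 12.52
position: [0.5798, 0.2929, 0.0086]
ee_rot: [0.256, 0.129, 0.957, -0.035]
contact_force: [-0.7, 1.2, 0.4]
width: 0.0487
gripper_force: 0.0
t 12.525 pos [0.5798 0.2929 0.0086] ydir 74.7
shift mm [ -0.6   3.3 -23.2]
q [ 0.59  0.45  1.95 -0.83  0.54 -0.03] w 0.0487 tool z [ 0.481 -0.133 -0.866]
```

View pics/c7.png

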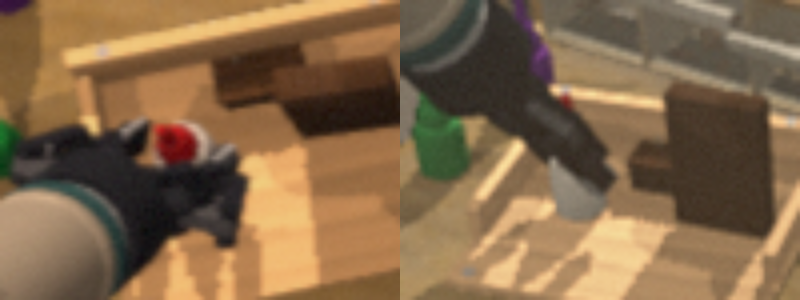

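Now the right finger spans well over the body, at scene (612,190). Recentre by 3 mm and grip.

```bash
python3 -m handwheel '[[[0,3,0],[0,0,0],-0.15],[[0,0,0],[0,0,0],-0.05],[[0,0,0],[0,0,0],0.05],[[0,0,0],[0,0,0],0.1],[[0,0,0],[0,0,0],0.2],[[0,0,0],[0,0,0],0.3],[[0,0,0],[0,0,0],0.5]]' 25
```

```text
clock: 13.5
position: [0.5806, 0.296, 0.0096]
ee_rot: [0.257, 0.129, 0.957, -0.035]
contact_force: [-2.3, -0.9, 5.2]
width: 0.0347
gripper_force: 24.8
```

```bash
python3 -m handwheel '[[[8.5,0,-15],[0,0,0],0.5],[[8.5,0,-15],[0,0,0],0.5],[[0,0,0],[0,0,0],0.5],[[0,0,0],[0,0,0],0.5]]' 30
python3 - <<'E'
from h import *
zshift([.44,-.28,.3])
b=vision.get_image("scene")[130:220,160:280];a=vision.get_image("top")[160:250,125:245]
cv2.imwrite("pics/c8.png",np.hstack([cv2.resize(a,(400,300)),cv2.resize(b,(400,300))]))
E
```

```text
clock: 14.0
position: [0.5519, 0.3045, 0.027]
ee_rot: [0.257, 0.128, 0.957, -0.034]
contact_force: [-0.9, -0.0, 0.1]
width: 0.0347
gripper_force: 29.9
t 14.0 pos [0.5519 0.3045 0.027 ] ydir 74.7
shift mm [-176.4 -593.3 -213.6]
q [ 0.64  0.41  1.96 -0.8   0.59 -0.03] w 0.0347 tool z [ 0.483 -0.131 -0.866]
```

View pics/c8.png

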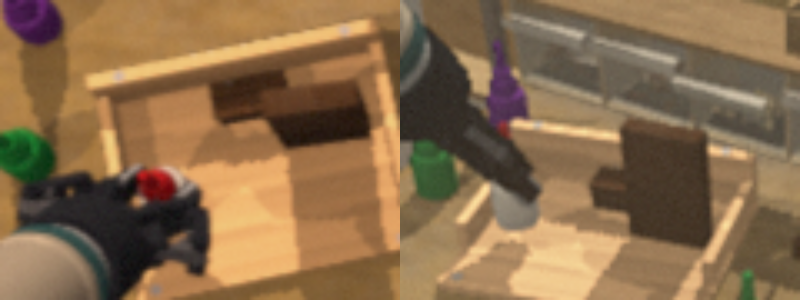

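```bash
python3 -m handwheel '[[[-25,0,-43],[0,0,0],0.5],[[-25,0,-43],[0,0,0],0.5],[[-25,0,-43],[0,0,0],0.5],[[-25,0,-43],[0,0,0],0.5],[[0,0,0],[0,0,0],0.5]]' 30
python3 - <<'E'
from h import *
zshift([.462,-.286,.20])
E
```

```text
clock: 14.72
position: [0.5554, 0.3054, 0.2315]
ee_rot: [0.26, 0.13, 0.956, -0.031]
contact_force: [0.7, -0.2, -0.1]
width: 0.0347
gripper_force: 30.2
t 14.725 pos [0.5554 0.3054 0.2315] ydir 74.7
shift mm [ -43.4 -595.3   56.6]
q [ 0.64  0.19  1.68 -0.49  0.98 -0.44] w 0.0347 tool z [ 0.49  -0.127 -0.863]
```

```bash
python3 -m handwheel '[[[-4,-40,5],[0,0,0],0.5],[[-4,-50,5],[0,0,0],0.5],[[-4,-50,5],[0,0,0],0.5],[[-4,-50,5],[0,0,0],0.5],[[-4,-50,5],[0,0,0],0.5],[[-4,-50,5],[0,0,0],0.5],[[-4,-50,5],[0,0,0],0.5],[[-4,-50,5],[0,0,0],0.5],[[-4,-50,5],[0,0,0],0.5],[[-4,-50,5],[0,0,0],0.5],[[-4,-50,5],[0,0,0],0.5],[[0,-45,2],[0,0,0],0.5],[[0,-10,0],[0,0,0],0.5],[[0,0,0],[0,0,0],0.5]]' 30
python3 - <<'E'
from h import *
zshift([.462,-.286,.0045])
E
```

```text
clock: 16.48
position: [0.4588, -0.2874, 0.1969]
ee_rot: [0.255, 0.13, 0.958, -0.033]
contact_force: [-0.8, 0.5, -0.3]
width: 0.0349
gripper_force: 30.3
t 16.475 pos [ 0.4588 -0.2874  0.1969] ydir 74.6
shift mm [ 93.4   1.7 168.2]
q [-0.92 -0.02  2.    0.44  0.78 -2.48] w 0.0349 tool z [ 0.48  -0.13  -0.867]
```

```bash
python3 -m handwheel '[[[0,0,0],[0.47,0,0.82],0.5],[[0,0,0],[0.47,0,0.82],0.5],[[0,0,0],[0.47,0,0.82],0.5],[[0,0,0],[0,0,0],0.5],[[0,0,0],[0,0,0],0.5]]' 30
python3 - <<'E'
from h import *
zshift([.459,-.292,.0045])
E
```

```text
clock: 17.1
position: [0.4599, -0.2863, 0.1982]
ee_rot: [0.248, 0.267, 0.928, -0.071]
contact_force: [0.2, -0.0, -1.9]
width: 0.0346
gripper_force: 30.3
t 17.1 pos [ 0.4599 -0.2863  0.1982] ydir 57.9
shift mm [ 94.7  -5.5 168.9]
q [-0.76 -0.04  2.02  0.16  0.65 -1.87] w 0.0346 tool z [ 0.423 -0.265 -0.866]
```

```bash
python3 -m handwheel '[[[18,-1,32],[0,0,0],0.5],[[18,-1,32],[0,0,0],0.5],[[18,-1,32],[0,0,0],0.5],[[18,-1,32],[0,0,0],0.5],[[14,-1,25],[0,0,0],0.5],[[4.5,0,8],[0,0,0],0.5],[[0,0,0],[0,0,0],0.5],[[0,0,0],[0,0,0],0.5]]' 30
python3 - <<'E'
from h import *
zshift([.459,-.292,.0045])
E
```

```text
clock: 18.1
position: [0.4613, -0.2922, 0.022]
ee_rot: [0.251, 0.268, 0.928, -0.07]
contact_force: [0.3, -0.7, -0.7]
width: 0.0348
gripper_force: 30.3
t 18.1 pos [ 0.4613 -0.2922  0.022 ] ydir 57.9
shift mm [10.6 -1.2 14.1]
q [-0.77  0.24  2.3   0.94  0.14 -2.69] w 0.0348 tool z [ 0.428 -0.264 -0.864]
```

Near a wrist singularity. I'll rise and turn the tool to mirror the pick configuration, which is reachable at the same radius.

```bash
python3 -m handwheel '[[[-18,0,-32],[0,0,0],0.5],[[-27,0,-48],[0,0,0],0.5],[[-27,0,-48],[0,0,0],0.5],[[-14,0,-25],[0,0,0],0.5],[[0,0,0],[0,0,0],0.5],[[0,0,0],[0.47,0,0.81],0.5],[[0,0,0],[0.47,0,0.81],0.5],[[0,0,0],[0.47,0,0.81],0.5],[[0,0,0],[0.47,0,0.81],0.5],[[0,0,0],[0.47,0,0.81],0.5],[[0,0,0],[0.47,0,0.81],0.5],[[0,0,0],[0.47,0,0.81],0.5],[[0,0,0],[0.47,0,0.81],0.5],[[0,0,0],[0,0,0],0.5],[[0,0,0],[0,0,0],0.5]]' 30
python3 - <<'E'
from h import *
zshift([.535,-.372,.1])
zshift([.535,-.372,.0045])
E
```

```text
clock: 19.98
position: [0.4629, -0.288, 0.174]
ee_rot: [0.206, 0.6, 0.758, -0.152]
contact_force: [0.7, 0.3, -1.3]
width: 0.0346
gripper_force: 30.3
t 19.975 pos [ 0.4629 -0.288   0.174 ] ydir 13.5
shift mm [-48.7  49.2 113.7]
q [-0.4   0.11  1.93 -0.55  0.85 -0.32] w 0.0346 tool z [ 0.13  -0.477 -0.869]
t 19.975 pos [ 0.4629 -0.288   0.174 ] ydir 13.5
shift mm [ -1.5  47.6 196.7]
q [-0.4   0.11  1.93 -0.55  0.85 -0.32] w 0.0346 tool z [ 0.13  -0.477 -0.869]
```

```bash
python3 -m handwheel '[[[-16,16,38],[0,0,0],0.5],[[-16,16,38],[0,0,0],0.5],[[-16,17,38],[0,0,0],0.5],[[16,0,27],[0,0,0],0.5],[[16,0,27],[0,0,0],0.5],[[7,0,13],[0,0,0],0.5],[[0,0,0],[0,0,0],0.5],[[0,0,0],[0,0,0],0.5]]' 30
python3 - <<'E'
from h import *
zshift([.535,-.372,.0045])
E
```

```text
clock: 20.98
position: [0.537, -0.3716, 0.0242]
ee_rot: [0.207, 0.6, 0.757, -0.152]
contact_force: [0.2, -0.4, -0.1]
width: 0.0344
gripper_force: 30.3
t 20.975 pos [ 0.537  -0.3716  0.0242] ydir 13.5
shift mm [ 9.8 -2.5 17. ]
q [-0.49  0.42  1.94 -0.77  0.54 -0.1 ] w 0.0344 tool z [ 0.132 -0.479 -0.868]
```

```bash
python3 -m handwheel '[[[4,0,7],[0,0,0],0.5],[[3.5,0,6],[0,0,0],0.5],[[0,0,0],[0,0,0],0.5],[[0,0,0],[0,0,0],0.5]]' 30
python3 -m handwheel '[[[1,0,1.7],[0,0,0],0.5],[[0,0,0],[0,0,0],0.5],[[0,0,0],[0,0,0],0.5]]' 30
```

```text
clock: 21.48
position: [0.5372, -0.371, 0.0084]
ee_rot: [0.207, 0.6, 0.757, -0.152]
contact_force: [0.5, 0.1, -0.6]
width: 0.0346
gripper_force: 30.3
clock: 21.85
position: [0.5372, -0.371, 0.0064]
ee_rot: [0.207, 0.6, 0.757, -0.152]
contact_force: [0.1, -0.3, -0.6]
width: 0.0345
gripper_force: 30.3
```

```bash
python3 -m handwheel '[[[0.8,0,1.3],[0,0,0],0.5],[[0,0,0],[0,0,0],0.5],[[0,0,0],[0,0,0],0.5]]' 30
python3 -m handwheel '[[[0.8,0,1.3],[0,0,0],0.5],[[0,0,0],[0,0,0],0.5],[[0,0,0],[0,0,0],0.5]]' 30
```

```text
clock: 22.22
position: [0.5372, -0.371, 0.0048]
ee_rot: [0.207, 0.6, 0.757, -0.152]
contact_force: [-0.3, 0.1, -1.1]
width: 0.0345
gripper_force: 30.3
clock: 22.6
position: [0.5375, -0.3711, 0.0038]
ee_rot: [0.207, 0.6, 0.757, -0.152]
contact_force: [-1.1, 0.9, 3.6]
width: 0.0343
gripper_force: 30.6
```

Contact at z≈0.004, as expected. Release and back out along the tool axis, then look.

```bash
python3 -m handwheel '[[[0,0,0],[0,0,0],0.1],[[0,0,0],[0,0,0],0],[[0,0,0],[0,0,0],-0.1],[[0,0,0],[0,0,0],-0.2],[[0,0,0],[0,0,0],-0.2],[[0,0,-20],[0,0,0],-0.2],[[0,0,-40],[0,0,0],-0.2],[[0,0,-50],[0,0,0],-0.2],[[0,0,-60],[0,0,0],-0.2],[[0,0,0],[0,0,0],-0.2]]' 25
python3 - <<'E'
from h import *
zshift([.589,.198,.25],10.2)
im=vision.get_image("top");g=cv2.cvtColor(im,cv2.COLOR_BGR2HSV)
m=(cv2.inRange(g,(0,150,60),(8,255,255))|cv2.inRange(g,(172,150,60),(180,255,255)));m[:,:390]=0;m[:,460:]=0;m[:190]=0;m[300:]=0
ys,xs=np.where(m);print("red",len(xs),xs.mean(),ys.mean(),ray("top",[xs.mean(),ys.mean()],.075))
v=np.hstack([cv2.resize(im[190:290,375:475],(400,400)),cv2.resize(vision.get_image("scene")[230:330,370:470],(400,400))])
cv2.imwrite("pics/c9.png",v)
E
```

```text
clock: 23.85
position: [0.5174, -0.289, 0.1562]
ee_rot: [0.211, 0.6, 0.757, -0.15]
contact_force: [0.0, -0.8, -0.5]
width: 0.0511
gripper_force: 0.0
t 23.85 pos [ 0.5174 -0.289   0.1562] ydir 13.6
shift mm [ 350.8  186.5 -305.3]
tool-z turn units 0.5673973252831152
q [-0.36  0.2   1.87 -0.58  0.83 -0.24] w 0.0511 tool z [ 0.14  -0.481 -0.866]
red 6 449.8333333333333 221.83333333333334 [ 0.53660538 -0.3598393   0.075     ]
```

View pics/c9.png

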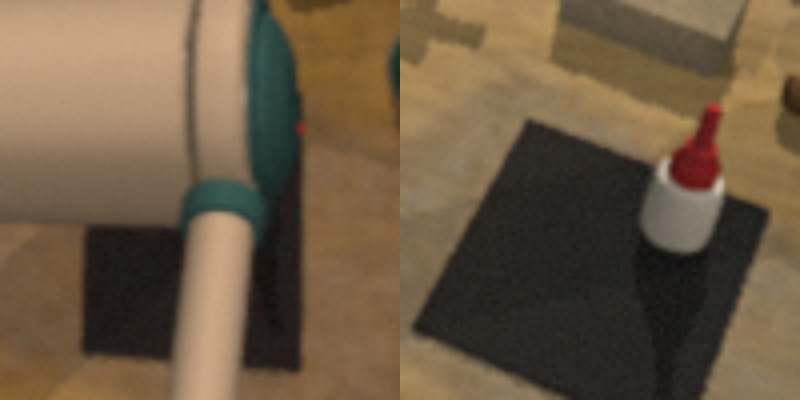

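The bottle stands upright on the mat in its back-right part, at scene crop (690,190). Next, untilt and go above the blank.

```bash
python3 -m handwheel '[[[-30,0,-52],[0,0,0],-0.1],[[0,0,0],[0,1,0],-0.1],[[0,0,0],[0,1,0],-0.1],[[0,0,0],[0,1,0],-0.1],[[0,0,0],[0,1,0],-0.1],[[0,0,0],[0,1,0],-0.1],[[0,0,0],[0,0,0.57],-0.1],[[0,0,0],[0,0,0],-0.1],[[0,0,0],[0,0,0],-0.1]]'
python3 - <<'E'
from h import *
print("bottle",ray("scene",(440,287),.004))
zshift([.589,.198,.20],10.2)
print(st()[2].as_matrix().round(3))
E
```

```text
clock: 25.08
position: [0.5133, -0.29, 0.2097]
ee_rot: [0.002, 0.642, 0.766, 0.009]
contact_force: [-0.8, 0.4, 0.3]
width: 0.0472
gripper_force: 0.0
bottle [ 0.53425219 -0.35470245  0.004     ]
t 25.075 pos [ 0.5133 -0.29    0.2097] ydir 10.1
shift mm [467.1 159.7  15.9]
tool-z turn units -0.020493769134115308
q [-0.64  0.29  1.46  0.02  1.39 -0.82] w 0.0472 tool z [ 0.015  0.01  -1.   ]
[[-0.175  0.984  0.015]
 [ 0.985  0.175  0.01 ]
 [ 0.008  0.017 -1.   ]]
```

```bash
python3 -m handwheel '[[[52,17.5,0],[0.16,-0.08,0],-0.1],[[52,17.5,0],[0,0,0],-0.1],[[52,17.5,0],[0,0,0],-0.1],[[52,17.5,0],[0,0,0],-0.1],[[52,17.5,0],[0,0,0],-0.1],[[52,17.5,0],[0,0,0],-0.1],[[52,17.5,0],[0,0,0],-0.1],[[52,17.5,0],[0,0,0],-0.1],[[50,17,0],[0,0,0],-0.1],[[0,0,0],[0,0,0],-0.1],[[0,0,0],[0,0,0],-0.1]]'
python3 - <<'E'
from h import *
zshift([.590,.199,.13],10.2)
s,p,r=st(); M=r.as_matrix()
im=vision.get_image("top");sc=vision.get_image("scene")
o=[165,150]; v=cv2.resize(im[150:225,165:265],None,fx=4,fy=4,interpolation=cv2.INTER_CUBIC)
o2=[190,120]; w=cv2.resize(sc[120:220,190:290],None,fx=4,fy=4,interpolation=cv2.INTER_CUBIC)
c,sn=np.cos(.18),np.sin(.18)
for n,u,oo in(("top",v,o),("scene",w,o2)):
    for z in(.01,.115):
        P=[[.590+c*a-sn*b,.199+sn*a+c*b,z] for a,b in((.01,.034),(.01,-.034),(-.01,-.034),(-.01,.034))]
        q=((proj(n,P)-oo+.5)*4).astype(int); cv2.polylines(u,[q.reshape(-1,1,2)],True,(0,255,0),1)
v=cv2.copyMakeBorder(v,0,100,0,0,cv2.BORDER_CONSTANT); cv2.imwrite("pics/d1.png",np.hstack([v,w]))
E
```

```text
clock: 26.45
position: [0.5865, 0.196, 0.2105]
ee_rot: [0.001, 0.642, 0.767, -0.001]
contact_force: [-1.5, -1.0, -0.5]
width: 0.047
gripper_force: 0.0
t 26.45 pos [0.5865 0.196  0.2105] ydir 10.1
shift mm [ 2.6  3.9 80.5]
tool-z turn units -0.010072866829029673
q [ 0.21  0.34  1.39 -0.    1.42  0.04] w 0.047 tool z [ 0.001 -0.003 -1.   ]
```

View pics/d1.png

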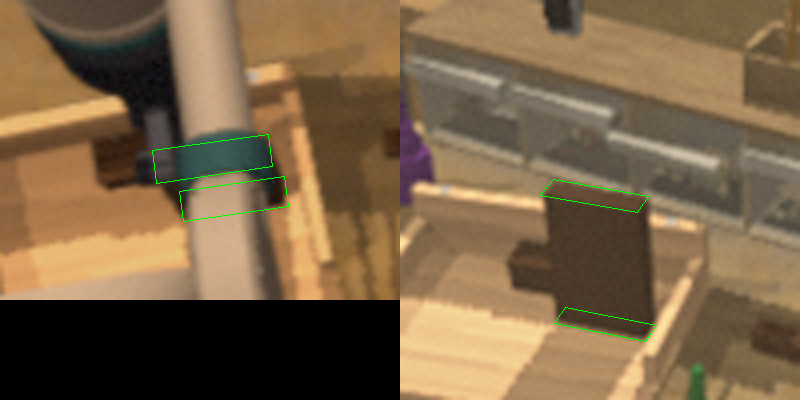

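The overlay matches the blank in the scene view (top at crop (595,196), base at (605,324)), so its pose is (0.590, 0.199, yaw 0.18). Descend and grip.

```bash
python3 -m handwheel '[[[2.5,4,30],[0,0,0],-0.1],[[0,0,40],[0,0,0],-0.1],[[0,0,30],[0,0,0],-0.1],[[0,0,20],[0,0,0],-0.1],[[0,0,20],[0,0,0],-0.1],[[0,0,10],[0,0,0],-0.1],[[0,0,10],[0,0,0],-0.1],[[0,0,0],[0,0,0],-0.1]]'
python3 -m handwheel '[[[0,0,0],[0,0,0],0.2],[[0,0,0],[0,0,0],0.35],[[0,0,0],[0,0,0],0.5],[[0,0,0],[0,0,0],0.7],[[0,0,0],[0,0,0],0.8],[[0,0,0],[0,0,0],0.8]]' 40
python3 -c "
from h import *
zshift([.59,.199,.06],10.2)"
```

```text
clock: 27.55
position: [0.5907, 0.1985, 0.0505]
ee_rot: [0.001, 0.643, 0.766, -0.001]
contact_force: [-0.3, -0.4, -0.6]
width: 0.047
gripper_force: 0.0
clock: 28.3
position: [0.5909, 0.1991, 0.0513]
ee_rot: [0.001, 0.642, 0.766, -0.0]
contact_force: [-1.3, 0.0, 6.0]
width: 0.0195
gripper_force: 39.9
t 28.3 pos [0.5909 0.1991 0.0513] ydir 10.1
shift mm [ 0.1 -0.8 -8.7]
tool-z turn units -0.023793478670199875
q [ 0.21  0.46  1.61 -0.    1.07  0.04] w 0.0195 tool z [ 0.002 -0.002 -1.   ]
```

```bash
python3 -m handwheel '[[[0,0,-10],[0,0,0],0.8],[[0,0,-40],[0,0,0],0.8],[[0,0,-50],[0,0,0],0.8],[[0,0,-50],[0,0,0],0.8],[[0,0,-50],[0,0,0],0.8],[[0,0,0],[0,0,0],0.8]]' 50
python3 -c "
from h import *
zshift([.431,-.300,.25],10.2)"
```

```text
clock: 29.05
position: [0.5934, 0.2, 0.2562]
ee_rot: [0.005, 0.642, 0.766, 0.004]
contact_force: [0.2, 0.7, -0.8]
width: 0.0193
gripper_force: 49.2
t 29.05 pos [0.5934 0.2    0.2562] ydir 10.1
shift mm [-463.9 -247.3    4.1]
tool-z turn units -0.02368268912594355
q [ 0.22  0.32  1.29 -0.    1.51  0.04] w 0.0193 tool z [ 0.012  0.    -1.   ]
```

```bash
python3 -m handwheel '[[[-30,-16,0],[0,0,0],0.8],[[-45,-24,0],[0,0,0],0.8],[[-45,-24,0],[0,0,0],0.8],[[-45,-24,0],[0,0,0],0.8],[[-45,-24,0],[0,0,0],0.8],[[-45,-24,0],[0,0,0],0.8],[[-45,-24,0],[0,0,0],0.8],[[-45,-24,0],[0,0,0],0.8],[[-45,-24,0],[0,0,0],0.8],[[-45,-24,0],[0,0,0],0.8],[[-30,-16,0],[0,0,0],0.8],[[0,0,0],[0,0,0],0.8],[[0,0,0],[0,0,0],0.8]]'
python3 -c "
from h import *
zshift([.431,-.300,.0445],10.2)"
```

```text
clock: 30.68
position: [0.4272, -0.3009, 0.2506]
ee_rot: [0.0, 0.643, 0.766, 0.0]
contact_force: [-0.3, 0.6, -1.4]
width: 0.0193
gripper_force: 49.1
t 30.675 pos [ 0.4272 -0.3009  0.2506] ydir 10.0
shift mm [  0.3   3.7 206.1]
tool-z turn units -0.02697572924190676
q [-0.75  0.17  1.52  0.    1.45 -0.92] w 0.0193 tool z [ 0.001  0.    -1.   ]
```

```bash
python3 -m handwheel '[[[0,2,40],[0,0,0],0.8],[[0,0,50],[0,0,0],0.8],[[0,0,50],[0,0,0],0.8],[[0,0,35],[0,0,0],0.8],[[0,0,20],[0,0,0],0.8],[[0,0,7],[0,0,0],0.8],[[0,0,0],[0,0,0],0.8],[[0,0,0],[0,0,0],0.8]]'
python3 -m handwheel '[[[0,0,2],[0,0,0],0.8],[[0,0,0],[0,0,0],0.8],[[0,0,0],[0,0,0],0.8]]'
python3 -m handwheel '[[[0,0,1.2],[0,0,0],0.8],[[0,0,0],[0,0,0],0.8],[[0,0,0],[0,0,0],0.8]]'
```

```text
clock: 31.68
position: [0.4308, -0.3022, 0.0507]
ee_rot: [0.003, 0.642, 0.767, -0.0]
contact_force: [0.4, -0.4, -0.7]
width: 0.0195
gripper_force: 49.2
clock: 32.05
position: [0.4299, -0.302, 0.0478]
ee_rot: [0.002, 0.642, 0.766, -0.0]
contact_force: [0.9, 0.6, -1.4]
width: 0.0194
gripper_force: 49.2
clock: 32.42
position: [0.4298, -0.3018, 0.0463]
ee_rot: [0.001, 0.642, 0.766, -0.0]
contact_force: [0.7, 0.0, -1.0]
width: 0.0191
gripper_force: 49.2
```

```bash
python3 -m handwheel '[[[0,0,1],[0,0,0],0.8],[[0,0,0],[0,0,0],0.8],[[0,0,0],[0,0,0],0.8]]'
python3 -m handwheel '[[[0,0,0.8],[0,0,0],0.8],[[0,0,0],[0,0,0],0.8],[[0,0,0],[0,0,0],0.8]]'
python3 -m handwheel '[[[0,0,0.8],[0,0,0],0.8],[[0,0,0],[0,0,0],0.8],[[0,0,0],[0,0,0],0.8]]'
```

```text
clock: 32.8
position: [0.4299, -0.3019, 0.0454]
ee_rot: [0.001, 0.642, 0.766, -0.0]
contact_force: [-0.6, -0.3, -1.1]
width: 0.0193
gripper_force: 49.2
clock: 33.17
position: [0.43, -0.302, 0.0453]
ee_rot: [0.002, 0.642, 0.766, -0.0]
contact_force: [-0.2, 1.0, 5.6]
width: 0.019
gripper_force: 50.0
clock: 33.55
position: [0.43, -0.302, 0.0453]
ee_rot: [0.002, 0.642, 0.766, -0.0]
contact_force: [-2.2, 1.2, 10.1]
width: 0.0192
gripper_force: 50.8
```

```bash
python3 -m handwheel '[[[0,0,0],[0,0,0],0.5],[[0,0,0],[0,0,0],0.3],[[0,0,0],[0,0,0],0.1],[[0,0,0],[0,0,0],-0.1],[[0,0,0],[0,0,0],-0.1],[[0,0,-20],[0,0,0],-0.1],[[0,0,-50],[0,0,0],-0.1],[[0,0,-60],[0,0,0],-0.1],[[0,0,-60],[0,0,0],-0.1],[[0,0,0],[0,0,0],-0.1]]' 30
python3 - <<'E'
from h import *
from fit import fit
s,p,r=st();print(p)
im=vision.get_image("top");g=cv2.cvtColor(im,cv2.COLOR_BGR2GRAY)
roi=g[165:235,170:245];print(np.percentile(roi,[1,5,10,20,50]))
m=np.zeros_like(g);m[170:225,175:240]=(g[170:225,175:240]<62)*255
n,l,stt,ce=cv2.connectedComponentsWithStats(m)
for i in range(1,n):
    if stt[i,4]>40:
        ys,xs=np.where(l==i);t=cv2.minAreaRect(np.c_[xs,ys].astype(np.float32));print(stt[i],ce[i],t,cv2.boxPoints(t).round(1).tolist(),ray("top",t[0],.03))
v=cv2.resize(im[160:235,165:265],None,fx=4,fy=4,interpolation=cv2.INTER_CUBIC)
cv2.imwrite("pics/e1.png",v)
cv2.imwrite("pics/e1s.png",cv2.resize(vision.get_image("scene")[120:340,160:490],None,fx=2,fy=2))
E
```

```text
clock: 34.8
position: [0.4321, -0.3037, 0.2393]
ee_rot: [0.007, 0.642, 0.766, -0.0]
contact_force: [-0.1, 1.0, -0.3]
width: 0.0468
gripper_force: 0.0
[ 0.43206855 -0.30372985  0.23926668]
[ 39.  60.  83. 125. 146.]
[188 181  24  16 275] [199.82909091 188.31636364] ((199.8076934814453, 188.53848266601562), (13.139781951904297, 22.161123275756836), 78.69007110595703) [[187.6999969482422, 184.3000030517578], [209.39999389648438, 179.89999389648438], [212.0, 192.8000030517578], [190.1999969482422, 197.1999969482422]] [0.61171413 0.25683968 0.03      ]
```

Box measured at (0.611, 0.256), yaw about 12°, from the segmentation (rectangle centre at pixel (199.8,188.5)). Both things are released on the mat, so I'll go above the box.

```bash
python3 -c "
from h import *
zshift([.610,.2565,.23],-78)"
```

```text
t 34.9 pos [ 0.4295 -0.3014  0.234 ] ydir 10.1
shift mm [517.8 275.2   3. ]
tool-z turn units 14.675727769735508
q [-0.74  0.18  1.55 -0.    1.41 -0.92] w 0.0469 tool z [ 0.003 -0.003 -1.   ]
```

```bash
python3 -m handwheel '[[[47,25,0],[0,0,0],-1],[[47,25,0],[0,0,0],-1],[[47,25,0],[0,0,0],-1],[[47,25,0],[0,0,0],-1],[[47,25,0],[0,0,0],-1],[[47,25,0],[0,0,0],-1],[[47,25,0],[0,0,0],-1],[[47,25,0],[0,0,0],-1],[[47,25,0],[0,0,0],-1],[[47,25,0],[0,0,0],-1],[[48,25,0],[0,0,0],-1],[[0,0,0],[0,0,0],-1]]'
python3 -m handwheel '[[[0,0,0],[0,0,1],-1],[[0,0,0],[0,0,1],-1],[[0,0,0],[0,0,1],-1],[[0,0,0],[0,0,1],-1],[[0,0,0],[0,0,1],-1],[[0,0,0],[0,0,1],-1],[[0,0,0],[0,0,1],-1],[[0,0,0],[0,0,1],-1],[[0,0,0],[0,0,1],-1],[[0,0,0],[0,0,1],-1],[[0,0,0],[0,0,1],-1],[[0,0,0],[0,0,1],-1],[[0,0,0],[0,0,1],-1],[[0,0,0],[0,0,1],-1],[[0,0,0],[0,0,0.7],-1],[[0,0,0],[0,0,0],-1],[[0,0,0],[0,0,0],-1]]'
python3 -c "
from h import *
zshift([.610,.2565,.015],-78)"
```

```text
clock: 36.4
position: [0.6091, 0.26, 0.2289]
ee_rot: [-0.001, 0.641, 0.768, -0.002]
contact_force: [0.1, -0.8, 0.4]
width: 0.0853
gripper_force: 0.0
clock: 38.52
position: [0.6094, 0.2558, 0.232]
ee_rot: [0.001, 0.995, 0.103, -0.0]
contact_force: [0.0, 0.2, -0.7]
width: 0.085
gripper_force: 0.0
t 38.525 pos [0.6094 0.2558 0.232 ] ydir -78.1
shift mm [  0.9  -1.2 217. ]
tool-z turn units -0.020097323465241363
q [ 0.29  0.39  1.24 -0.    1.5   1.66] w 0.085 tool z [ 0.    -0.003 -1.   ]
```

```bash
python3 -m handwheel '[[[1,-1,50],[0,0,0],-1],[[0,0,50],[0,0,0],-1],[[0,0,50],[0,0,0],-1],[[0,0,35],[0,0,0],-1],[[0,0,17],[0,0,0],-1],[[0,0,10],[0,0,0],-0.75],[[0,0,0],[0,0,0],-0.75],[[0,0,0],[0,0,0],-0.75]]' 30
python3 -m handwheel '[[[0,0,4],[0,0,0],-0.75],[[0,0,0],[0,0,0],-0.75],[[0,0,0],[0,0,0],-0.75]]'
python3 -m handwheel '[[[0,0,4],[0,0,0],-0.75],[[0,0,0],[0,0,0],-0.75],[[0,0,0],[0,0,0],-0.75]]'
```

```text
clock: 39.52
position: [0.6122, 0.2577, 0.0225]
ee_rot: [0.001, 0.995, 0.103, 0.002]
contact_force: [0.5, 0.4, 0.4]
width: 0.0748
gripper_force: 0.0
clock: 39.9
position: [0.6111, 0.2574, 0.0172]
ee_rot: [0.001, 0.995, 0.103, 0.001]
contact_force: [-0.2, 0.5, 0.2]
width: 0.0749
gripper_force: 0.0
clock: 40.28
position: [0.611, 0.2573, 0.0128]
ee_rot: [0.001, 0.995, 0.103, 0.001]
contact_force: [-0.2, 1.1, -1.0]
width: 0.0748
gripper_force: 0.0
```

```bash
python3 -m handwheel '[[[0,0,4],[0,0,0],-0.75],[[0,0,2],[0,0,0],-0.75],[[0,0,0],[0,0,0],-0.75]]' 30
python3 -m handwheel '[[[0,0,0],[0,0,0],-0.6],[[0,0,0],[0,0,0],-0.5],[[0,0,0],[0,0,0],-0.4],[[0,0,0],[0,0,0],-0.3],[[0,0,0],[0,0,0],-0.2],[[0,0,0],[0,0,0],-0.2]]' 30
```

```text
clock: 40.65
position: [0.6109, 0.2572, 0.0066]
ee_rot: [0.001, 0.995, 0.103, 0.001]
contact_force: [-0.2, -0.3, 0.1]
width: 0.0748
gripper_force: 0.0
clock: 41.4
position: [0.6111, 0.2573, 0.007]
ee_rot: [0.001, 0.995, 0.103, 0.001]
contact_force: [0.2, 0.6, 0.8]
width: 0.051
gripper_force: 0.0
```

No grip at 51 mm, so the fingertips really stand about 30 mm behind the reported TCP, which agrees with the bottle grasp. Reopen and go lower in force-checked steps.

```bash
python3 -m handwheel '[[[0,0,0],[0,0,0],-0.75],[[0,0,0],[0,0,0],-0.75],[[0,0,0],[0,0,0],-0.75],[[0,0,4],[0,0,0],-0.75],[[0,0,0],[0,0,0],-0.75]]' 30
python3 -m handwheel '[[[0,0,4],[0,0,0],-0.75],[[0,0,0],[0,0,0],-0.75]]' 30
python3 -m handwheel '[[[0,0,4],[0,0,0],-0.75],[[0,0,0],[0,0,0],-0.75]]' 30
```

```text
clock: 42.02
position: [0.6107, 0.2572, 0.0025]
ee_rot: [0.001, 0.995, 0.103, 0.0]
contact_force: [0.1, 0.2, 0.4]
width: 0.0747
gripper_force: 0.0
clock: 42.28
position: [0.6108, 0.2572, -0.0015]
ee_rot: [0.001, 0.995, 0.103, 0.0]
contact_force: [-0.4, -0.3, -0.1]
width: 0.0748
gripper_force: 0.0
clock: 42.52
position: [0.6108, 0.2572, -0.0055]
ee_rot: [0.001, 0.995, 0.103, 0.0]
contact_force: [0.2, -0.4, 0.8]
width: 0.075
gripper_force: 0.0
```

```bash
python3 - <<'E'
from h import *
s,p,r=st(); print(p,s["width"])
v=cv2.resize(vision.get_image("scene")[130:220,170:290],(600,450),interpolation=cv2.INTER_CUBIC)
cv2.imwrite("pics/f1.png",v)
E
```

```text
[ 0.61079544  0.2572095  -0.00545625] 0.07496432954826147
```

View pics/f1.png

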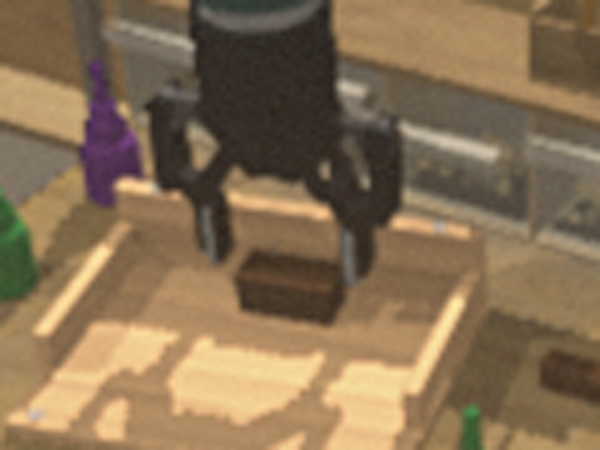

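The picture shows the fingers straddling the box with tips at about lid height, left tip (215,262) and right tip (352,280). The box is nearer the right finger. So I'll shift 3 mm right and go about 16 mm lower in checked steps.

```bash
python3 -m handwheel '[[[0,3,0],[0,0,0],-0.75],[[0,0,4],[0,0,0],-0.75],[[0,0,0],[0,0,0],-0.75]]' 30
python3 -m handwheel '[[[0,0,4],[0,0,0],-0.75],[[0,0,0],[0,0,0],-0.75]]' 30
python3 -m handwheel '[[[0,0,4],[0,0,0],-0.75],[[0,0,0],[0,0,0],-0.75]]' 30
python3 -m handwheel '[[[0,0,4],[0,0,0],-0.75],[[0,0,0],[0,0,0],-0.75]]' 30
```

```text
clock: 42.95
position: [0.6114, 0.2542, -0.0094]
ee_rot: [0.001, 0.995, 0.103, 0.0]
contact_force: [0.4, -0.1, 0.6]
width: 0.0749
gripper_force: 0.0
clock: 43.2
position: [0.6114, 0.2542, -0.0135]
ee_rot: [0.001, 0.995, 0.103, 0.0]
contact_force: [0.2, -0.2, -0.3]
width: 0.0747
gripper_force: 0.0
clock: 43.45
position: [0.6114, 0.2542, -0.0175]
ee_rot: [0.001, 0.995, 0.103, 0.0]
contact_force: [0.5, -1.9, -0.0]
width: 0.0751
gripper_force: 0.0
clock: 43.7
position: [0.6114, 0.2542, -0.0214]
ee_rot: [0.001, 0.995, 0.103, 0.0]
contact_force: [0.6, 0.4, 0.2]
width: 0.0744
gripper_force: 0.0
```

```bash
python3 -m handwheel '[[[0,0,0],[0,0,0],-0.6],[[0,0,0],[0,0,0],-0.5],[[0,0,0],[0,0,0],-0.4],[[0,0,0],[0,0,0],-0.3],[[0,0,0],[0,0,0],-0.2],[[0,0,0],[0,0,0],-0.2]]' 40
```

```text
clock: 44.45
position: [0.6121, 0.2547, -0.0204]
ee_rot: [0.001, 0.995, 0.103, 0.001]
contact_force: [-0.1, 1.7, 5.9]
width: 0.057
gripper_force: 43.0
```

Gripped at 57 mm. Lift.

```bash
python3 -m handwheel '[[[0,0,-10],[0,0,0],-0.2],[[0,0,-20],[0,0,0],-0.2],[[0,0,-40],[0,0,0],-0.2],[[0,0,-50],[0,0,0],-0.2],[[0,0,-50],[0,0,0],-0.2],[[0,0,0],[0,0,0],-0.2]]' 50
python3 -c "
from h import *
zshift([.480,-.057,.15],-10.6)"
```

```text
clock: 45.2
position: [0.6143, 0.2551, 0.1542]
ee_rot: [0.001, 0.995, 0.103, 0.006]
contact_force: [0.1, -0.3, -1.5]
width: 0.0563
gripper_force: 53.5
t 45.2 pos [0.6143 0.2551 0.1542] ydir -78.1
shift mm [-195.6  277.9    2.6]
tool-z turn units -11.257857644888176
q [ 0.29  0.43  1.38 -0.    1.32  1.66] w 0.0563 tool z [ 0.011  0.    -1.   ]
```

```bash
python3 -m handwheel '[[[-20,28,0],[0,0,0],-0.2],[[-28,40,0],[0,0,0],-0.2],[[-28,40,0],[0,0,0],-0.2],[[-28,40,0],[0,0,0],-0.2],[[-28,40,0],[0,0,0],-0.2],[[-28,40,0],[0,0,0],-0.2],[[-28,40,0],[0,0,0],-0.2],[[-7,10,0],[0,0,-0.25],-0.2],[[0,0,0],[0,0,-1],-0.2],[[0,0,0],[0,0,-1],-0.2],[[0,0,0],[0,0,-1],-0.2],[[0,0,0],[0,0,-1],-0.2],[[0,0,0],[0,0,-1],-0.2],[[0,0,0],[0,0,-1],-0.2],[[0,0,0],[0,0,-1],-0.2],[[0,0,0],[0,0,-1],-0.2],[[0,0,0],[0,0,-1],-0.2],[[0,0,0],[0,0,-1],-0.2]]'
python3 - <<'E'
from h import *
zshift([.480,-.057,-.025],-10.6)
s,p,r=st();print(r.as_matrix()[2])
im=vision.get_image("top");cv2.imwrite("pics/g1.png",im)
print("tcp px",proj("top",[p]))
E
```

```text
clock: 47.45
position: [0.4762, -0.0574, 0.1479]
ee_rot: [0.0, 0.801, 0.599, -0.001]
contact_force: [-0.2, -0.4, 0.2]
width: 0.0566
gripper_force: 53.5
t 47.45 pos [ 0.4762 -0.0574  0.1479] ydir -16.4
shift mm [  1.8   3.8 172.8]
tool-z turn units -0.9749120412676101
q [-0.26  0.17  1.78 -0.    1.19  0.02] w 0.0566 tool z [-0.002 -0.002 -1.   ]
[-0.00205215 -0.00115852 -0.99999722]
tcp px [[329.145489   239.13794195]]
```

```bash
python3 -m handwheel '[[[2,4,0],[0,0,-1],-0.2],[[0,0,40],[0,0,0],-0.2],[[0,0,50],[0,0,0],-0.2],[[0,0,40],[0,0,0],-0.2],[[0,0,25],[0,0,0],-0.2],[[0,0,9],[0,0,0],-0.2],[[0,0,0],[0,0,0],-0.2],[[0,0,0],[0,0,0],-0.2]]'
python3 -m handwheel '[[[0,0,3],[0,0,0],-0.2],[[0,0,0],[0,0,0],-0.2],[[0,0,0],[0,0,0],-0.2]]'
python3 -m handwheel '[[[0,0,1.5],[0,0,0],-0.2],[[0,0,0],[0,0,0],-0.2],[[0,0,0],[0,0,0],-0.2]]'
```

```text
clock: 48.5
position: [0.4833, -0.0573, -0.0138]
ee_rot: [0.002, 0.77, 0.638, 0.001]
contact_force: [0.1, -0.1, -1.2]
width: 0.0565
gripper_force: 53.6
clock: 48.88
position: [0.4826, -0.0571, -0.0174]
ee_rot: [0.002, 0.77, 0.638, 0.0]
contact_force: [-0.4, 0.2, -1.5]
width: 0.0566
gripper_force: 53.6
clock: 49.25
position: [0.4824, -0.057, -0.0192]
ee_rot: [0.001, 0.77, 0.638, 0.0]
contact_force: [-0.5, 1.0, -1.1]
width: 0.0565
gripper_force: 53.6
```

```bash
python3 -m handwheel '[[[-0.5,-2,4],[0,0,0],-0.2],[[0,0,2],[0,0,0],-0.2],[[0,0,0],[0,0,0],-0.2],[[0,0,0],[0,0,0],-0.2]]'
python3 -m handwheel '[[[0,0,1.2],[0,0,0],-0.2],[[0,0,0],[0,0,0],-0.2],[[0,0,0],[0,0,0],-0.2]]'
python3 -m handwheel '[[[0,0,1],[0,0,0],-0.2],[[0,0,0],[0,0,0],-0.2],[[0,0,0],[0,0,0],-0.2]]'
```

```text
clock: 49.75
position: [0.4805, -0.0572, -0.0251]
ee_rot: [0.001, 0.77, 0.638, 0.0]
contact_force: [0.6, 0.1, -1.2]
width: 0.057
gripper_force: 53.6
clock: 50.12
position: [0.4804, -0.0572, -0.0263]
ee_rot: [0.001, 0.77, 0.638, 0.0]
contact_force: [-0.1, 0.1, -0.5]
width: 0.0561
gripper_force: 53.6
clock: 50.5
position: [0.4805, -0.0572, -0.0273]
ee_rot: [0.002, 0.77, 0.638, 0.0]
contact_force: [-0.0, -1.0, -0.2]
width: 0.0563
gripper_force: 53.6
```

```bash
python3 -m handwheel '[[[0,0,1],[0,0,0],-0.2],[[0,0,0],[0,0,0],-0.2],[[0,0,0],[0,0,0],-0.2]]'
python3 -m handwheel '[[[0,0,0.8],[0,0,0],-0.2],[[0,0,0],[0,0,0],-0.2],[[0,0,0],[0,0,0],-0.2]]'
```

```text
clock: 50.88
position: [0.4805, -0.0573, -0.0274]
ee_rot: [0.002, 0.77, 0.638, 0.0]
contact_force: [-1.8, 0.1, 7.7]
width: 0.0569
gripper_force: 54.3
clock: 51.25
position: [0.4806, -0.0573, -0.0274]
ee_rot: [0.002, 0.77, 0.639, 0.0]
contact_force: [-2.8, 0.3, 15.0]
width: 0.0562
gripper_force: 54.9
```

```bash
python3 -m handwheel '[[[0,0,-1.5],[0,0,0],-0.2],[[0,0,0],[0,0,0],-0.45],[[0,0,0],[0,0,0],-0.55],[[0,0,0],[0,0,0],-0.6],[[0,0,0],[0,0,0],-0.6],[[0,0,-15],[0,0,0],-0.6],[[0,0,-40],[0,0,0],-0.6],[[0,0,-60],[0,0,0],-0.6],[[0,0,-60],[0,0,0],-0.6],[[0,0,-60],[0,0,0],-0.5],[[0,0,0],[0,0,0],-0.5]]' 30
python3 - <<'E'
from h import *
zshift([.430,-.302,.2],10.1)
sc=vision.get_image("scene");cv2.imwrite("pics/g2.png",sc);g=cv2.cvtColor(sc,cv2.COLOR_BGR2HSV)
m=cv2.inRange(g,(105,90,30),(130,255,255));m[:225]=0;m[290:]=0;m[:,:265]=0;m[:,350:]=0
ys,xs=np.where(m);h=cv2.convexHull(np.c_[xs,ys]);f=np.zeros_like(m);cv2.fillConvexPoly(f,h,255)
b=f&~m; b=cv2.erode(b,np.ones((2,2)));n,l,stt,ce=cv2.connectedComponentsWithStats(b);i=1+stt[1:,4].argmax()
print(stt[i],"box",ce[i],ray("scene",ce[i],.018)); t=cv2.minAreaRect(h.astype(np.float32))
P=h.reshape(-1,2)
for nm,e in(("L",P[P[:,0].argmin()]),("R",P[P[:,0].argmax()]),("T",P[P[:,1].argmin()]),("B",P[P[:,1].argmax()])): print(nm,e,ray("scene",e,.018 if nm!="B" else 0).round(4))
print(proj("scene",[[.48,-.057,.003],[.48,-.057,.029]]))
E
```

```text
clock: 52.62
position: [0.4833, -0.0576, 0.2125]
ee_rot: [0.006, 0.77, 0.638, 0.003]
contact_force: [-0.4, -0.1, -0.1]
width: 0.0637
gripper_force: 0.0
t 52.625 pos [ 0.4833 -0.0576  0.2125] ydir -10.6
shift mm [-250.1   -7.5   13. ]
tool-z turn units -3.4569434986064445
q [-0.26  0.13  1.67 -0.    1.34 -0.07] w 0.0637 tool z [ 0.013 -0.005 -1.   ]
[297 240  24  27 400] box [308.495 253.77 ] [ 0.47951539 -0.06082382  0.018     ]
L [276 260] [ 0.4255 -0.0035  0.018 ]
R [338 252] [ 0.5177 -0.1196  0.018 ]
T [304 233] [ 0.5412 -0.0191  0.018 ]
B [311 281] [ 0.42   -0.0961 -0.    ]
[[306.89345716 257.67668661]
 [307.27781918 249.70445115]]
```

Box centre and tray centre agree within about 5 mm. Now fetch the blank.

```bash
python3 -m handwheel '[[[0,0,-20],[0,0,-1],-0.1],[[0,0,0],[0,0,-1],-0.1],[[0,0,0],[0,0,-1],-0.1],[[0,0,0],[0,0,-0.45],-0.1],[[0,0,0],[0,0,0],-0.1],[[0,0,0],[0,0,0],-0.1]]' 30
python3 -c "
from h import *
zshift([.430,-.302,.22],10.1)"
```

```text
clock: 53.42
position: [0.4793, -0.0565, 0.2262]
ee_rot: [0.0, 0.643, 0.766, -0.001]
contact_force: [-0.1, 0.2, 0.1]
width: 0.0467
gripper_force: 0.0
t 53.425 pos [ 0.4793 -0.0565  0.2262] ydir 10.0
shift mm [-233.2  -91.2    6.6]
tool-z turn units -0.014501719306707628
q [-0.26  0.12  1.64 -0.    1.38 -0.43] w 0.0467 tool z [-0.    -0.001 -1.   ]
```

```bash
python3 -m handwheel '[[[-46.5,-18,0],[0,0,0],-0.1],[[-46.5,-18,0],[0,0,0],-0.1],[[-46.5,-18,0],[0,0,0],-0.1],[[-46.5,-18,0],[0,0,0],-0.1],[[-46.5,-18,0],[0,0,0],-0.1],[[0,0,0],[0,0,0],-0.1],[[0,0,0],[0,0,0],-0.1]]' 30
python3 -c "
from h import *
zshift([.430,-.302,.0455],10.1)"
```

```text
clock: 54.3
position: [0.4316, -0.3008, 0.2272]
ee_rot: [0.001, 0.643, 0.766, 0.0]
contact_force: [-0.3, -0.2, 0.3]
width: 0.0468
gripper_force: 0.0
t 54.3 pos [ 0.4316 -0.3008  0.2272] ydir 10.0
shift mm [ -0.8  -2.  181.7]
tool-z turn units -0.017446216486163735
q [-0.74  0.19  1.55  0.    1.4  -0.92] w 0.0468 tool z [ 0.001 -0.    -1.   ]
```

```bash
python3 -m handwheel '[[[-1,-1.5,50],[0,0,0],-0.1],[[0,0,50],[0,0,0],-0.1],[[0,0,40],[0,0,0],-0.1],[[0,0,20],[0,0,0],-0.1],[[0,0,15],[0,0,0],-0.1],[[0,0,6],[0,0,0],-0.1],[[0,0,0],[0,0,0],-0.1]]' 30
python3 -m handwheel '[[[0,0,0],[0,0,0],0.2],[[0,0,0],[0,0,0],0.35],[[0,0,0],[0,0,0],0.5],[[0,0,0],[0,0,0],0.7],[[0,0,0],[0,0,0],0.8],[[0,0,0],[0,0,0],0.8]]' 40
```

```text
clock: 55.18
position: [0.4313, -0.3027, 0.0471]
ee_rot: [0.002, 0.642, 0.767, -0.0]
contact_force: [-0.4, 0.2, -0.4]
width: 0.0474
gripper_force: 0.0
clock: 55.92
position: [0.4308, -0.3032, 0.0472]
ee_rot: [0.002, 0.642, 0.766, -0.0]
contact_force: [-2.8, 0.0, 4.5]
width: 0.0193
gripper_force: 40.1
```

```bash
python3 -m handwheel '[[[0,0,-10],[0,0,0],0.8],[[0,0,-40],[0,0,0],0.8],[[0,0,-50],[0,0,0],0.8],[[0,0,-50],[0,0,0],0.8],[[0,0,-50],[0,0,0],0.8],[[0,0,0],[0,0,0],0.8]]' 50
python3 -c "
from h import *
zshift([.592,.198,.25],10.1)"
```

```text
clock: 56.68
position: [0.4328, -0.3041, 0.2514]
ee_rot: [0.006, 0.642, 0.766, -0.0]
contact_force: [0.3, 0.8, -2.0]
width: 0.0193
gripper_force: 49.2
t 56.675 pos [ 0.4328 -0.3041  0.2514] ydir 10.1
shift mm [466.6 244.5  -1.2]
tool-z turn units -0.006334105949965381
q [-0.74  0.17  1.51  0.    1.44 -0.92] w 0.0193 tool z [ 0.01  -0.008 -1.   ]
```

```bash
python3 -m handwheel '[[[30,16,0],[0,0,0],0.8],[[45,24,0],[0,0,0],0.8],[[45,24,0],[0,0,0],0.8],[[45,24,0],[0,0,0],0.8],[[45,24,0],[0,0,0],0.8],[[45,24,0],[0,0,0],0.8],[[45,24,0],[0,0,0],0.8],[[45,24,0],[0,0,0],0.8],[[45,24,0],[0,0,0],0.8],[[45,23,0],[0,0,0],0.8],[[30,14,0],[0,0,0],0.8],[[0,0,0],[0,0,0],0.8],[[0,0,0],[0,0,0],0.8],[[0,0,0],[0,0,0],0.8]]'
python3 -c "
from h import *
zshift([.592,.198,.053],10.1)"
```

```text
clock: 58.42
position: [0.5902, 0.197, 0.2457]
ee_rot: [0.001, 0.643, 0.766, -0.001]
contact_force: [-0.1, 0.3, -1.4]
width: 0.0195
gripper_force: 49.1
t 58.425 pos [0.5902 0.197  0.2457] ydir 10.0
shift mm [  1.2   1.8 192.7]
tool-z turn units -0.019134108255087767
q [ 0.21  0.33  1.31 -0.    1.5   0.04] w 0.0195 tool z [ 0.001 -0.003 -1.   ]
```

```bash
python3 -m handwheel '[[[0,1,40],[0,0,0],0.8],[[0,0,50],[0,0,0],0.8],[[0,0,45],[0,0,0],0.8],[[0,0,30],[0,0,0],0.8],[[0,0,15],[0,0,0],0.8],[[0,0,7],[0,0,0],0.8],[[0,0,0],[0,0,0],0.8],[[0,0,0],[0,0,0],0.8]]'
python3 -m handwheel '[[[0,0,3],[0,0,0],0.8],[[0,0,0],[0,0,0],0.8],[[0,0,0],[0,0,0],0.8]]'
python3 -m handwheel '[[[0,0,1.2],[0,0,0],0.8],[[0,0,0],[0,0,0],0.8],[[0,0,0],[0,0,0],0.8]]'
```

```text
clock: 59.42
position: [0.593, 0.1981, 0.0604]
ee_rot: [0.002, 0.642, 0.766, 0.001]
contact_force: [-0.1, 0.2, -2.1]
width: 0.0189
gripper_force: 49.1
clock: 59.8
position: [0.592, 0.198, 0.0562]
ee_rot: [0.001, 0.642, 0.766, -0.0]
contact_force: [-0.3, -0.2, -1.9]
width: 0.0187
gripper_force: 49.1
clock: 60.18
position: [0.5919, 0.1979, 0.0548]
ee_rot: [0.001, 0.642, 0.766, -0.0]
contact_force: [0.1, 0.6, -0.0]
width: 0.0194
gripper_force: 49.1
```

```bash
python3 -m handwheel '[[[0,0,1],[0,0,0],0.8],[[0,0,0],[0,0,0],0.8],[[0,0,0],[0,0,0],0.8]]'
python3 -m handwheel '[[[0,0,0.8],[0,0,0],0.8],[[0,0,0],[0,0,0],0.8],[[0,0,0],[0,0,0],0.8]]'
python3 -m handwheel '[[[0,0,0.8],[0,0,0],0.8],[[0,0,0],[0,0,0],0.8],[[0,0,0],[0,0,0],0.8]]'
```

```text
clock: 60.55
position: [0.5919, 0.1979, 0.0538]
ee_rot: [0.001, 0.642, 0.766, -0.0]
contact_force: [0.5, -0.5, -0.2]
width: 0.0191
gripper_force: 49.1
clock: 60.92
position: [0.5921, 0.198, 0.0533]
ee_rot: [0.002, 0.642, 0.766, -0.0]
contact_force: [-0.1, -0.2, 1.1]
width: 0.0195
gripper_force: 49.4
clock: 61.3
position: [0.5921, 0.198, 0.0533]
ee_rot: [0.002, 0.642, 0.766, 0.0]
contact_force: [-1.1, 0.4, 5.3]
width: 0.0194
gripper_force: 50.1
```

```bash
python3 -m handwheel '[[[0,0,0],[0,0,0],0.5],[[0,0,0],[0,0,0],0.3],[[0,0,0],[0,0,0],0.1],[[0,0,0],[0,0,0],-0.1],[[0,0,0],[0,0,0],-0.1],[[0,0,-20],[0,0,0],-0.15],[[0,0,-50],[0,0,0],-0.15],[[0,0,-60],[0,0,0],-0.15],[[0,0,-60],[0,0,0],-0.15],[[0,0,0],[0,0,0],-0.15]]' 30
python3 -c "
from h import *
d=np.array([.132,-.479,-.868]);zshift(np.array([.5375,-.3711,.0045])-.19*d,13.5);print(np.array([.5375,-.3711,.0045])-.19*d)"
```

```text
clock: 62.55
position: [0.5947, 0.1991, 0.2486]
ee_rot: [0.005, 0.642, 0.766, 0.005]
contact_force: [0.0, 0.4, 0.4]
width: 0.0488
gripper_force: 0.0
t 62.55 pos [0.5947 0.1991 0.2486] ydir 10.1
shift mm [-457.3 -165.8   77.8]
tool-z turn units -0.5734850192235635
q [ 0.21  0.33  1.31 -0.    1.49  0.04] w 0.0488 tool z [ 0.014  0.001 -1.   ]
[ 0.51242 -0.28009  0.16942]
```

```bash
python3 -m handwheel '[[[-51,-18.5,0],[0,0,0],-0.15],[[-51,-18.5,0],[0,0,0],-0.15],[[-51,-18.5,0],[0,0,0],-0.15],[[-51,-18.5,0],[0,0,0],-0.15],[[-51,-18.5,0],[0,0,0],-0.15],[[-51,-18.5,0],[0,0,0],-0.15],[[-51,-18.5,0],[0,0,0],-0.15],[[-51,-18.5,0],[0,0,0],-0.15],[[-49,-18,0],[0,0,0],-0.15],[[0,0,0],[0,0,-0.57],-0.15],[[0,0,0],[0,-1,0],-0.15],[[0,0,0],[0,-1,0],-0.15],[[0,0,0],[0,-1,0],-0.15],[[0,0,0],[0,-1,0],-0.15],[[0,0,0],[0,-0.95,0],-0.15],[[0,0,0],[0,0,0],-0.15],[[0,0,0],[0,0,0],-0.15]]'
python3 - <<'E'
from h import *
zshift([.5124,-.2801,.1694],13.5)
s,p,r=st(); Rt=R.from_quat([.6,.757,-.152,.207]); print("turn units",np.degrees((r.inv()*Rt).as_rotvec())/6)
im=vision.get_image("scene");g=cv2.cvtColor(im,cv2.COLOR_BGR2HSV)
m=(cv2.inRange(g,(0,150,60),(8,255,255))|cv2.inRange(g,(172,150,60),(180,255,255)));m[:,:400]=0;m[:,480:]=0;m[:230]=0;m[330:]=0
ys,xs=np.where(m);print("red",len(xs),xs.min(),xs.max(),ys.min(),ys.max())
a=cv2.imread("pics/c9.png")
E
```

```text
clock: 64.68
position: [0.5082, -0.2809, 0.243]
ee_rot: [0.202, 0.599, 0.759, -0.159]
contact_force: [-0.4, -0.7, -0.1]
width: 0.0492
gripper_force: 0.0
t 64.675 pos [ 0.5082 -0.2809  0.243 ] ydir 13.5
shift mm [36.3  4.2 64. ]
tool-z turn units -0.001764532434104164
q [-0.34  0.12  1.73 -0.5   1.05 -0.37] w 0.0492 tool z [ 0.117 -0.483 -0.868]
turn units [-0.14002349  0.00372125  0.08236472]
red 157 438 449 256 276
```

The bottle is unmoved (red cap at scene (438–449, 256–276)). Approach along the tool axis.

```bash
python3 -m handwheel '[[[18,2,32],[-0.14,0,0.08],-0.15],[[18,2,32],[0,0,0],-0.15],[[0,0,0],[0,0,0],-0.15],[[0,0,0],[0,0,0],-0.15]]' 25
python3 - <<'E'
from h import *
zshift([.5375,-.3711,.0045],13.5)
E
```

```text
clock: 65.22
position: [0.5138, -0.2814, 0.1713]
ee_rot: [0.209, 0.601, 0.757, -0.152]
contact_force: [0.3, 0.5, -0.3]
width: 0.0491
gripper_force: 0.0
t 65.225 pos [ 0.5138 -0.2814  0.1713] ydir 13.4
shift mm [  2.8  -1.1 190.8]
tool-z turn units -0.010271842639374048
q [-0.34  0.18  1.85 -0.56  0.88 -0.26] w 0.0491 tool z [ 0.133 -0.481 -0.866]
```

```bash
python3 -m handwheel '[[[2,-1,40],[0,0,0],-0.15],[[0,0,40],[0,0,0],-0.15],[[0,0,40],[0,0,0],-0.15],[[0,0,25],[0,0,0],-0.15],[[0,0,20],[0,0,0],-0.15],[[0,0,15],[0,0,0],-0.15],[[0,0,6],[0,0,0],-0.15],[[0,0,3],[0,0,0],-0.15],[[0,0,0],[0,0,0],-0.15]]' 25
python3 -c "
from h import *
zshift([.5375,-.3711,.0045],13.5)"
```

```text
clock: 66.35
position: [0.5365, -0.3695, 0.0053]
ee_rot: [0.208, 0.6, 0.757, -0.152]
contact_force: [-0.1, -0.8, 0.5]
width: 0.0491
gripper_force: 0.0
t 66.35 pos [ 0.5365 -0.3695  0.0053] ydir 13.5
shift mm [-1.1  0.6  1.6]
tool-z turn units -0.0016578742504880968
q [-0.49  0.45  1.96 -0.84  0.51 -0.02] w 0.0491 tool z [ 0.132 -0.481 -0.867]
```

```bash
python3 -m handwheel '[[[-1,0.5,1.5],[0,0,0],-0.15],[[0,0,0],[0,0,0],-0.05],[[0,0,0],[0,0,0],0.05],[[0,0,0],[0,0,0],0.1],[[0,0,0],[0,0,0],0.2],[[0,0,0],[0,0,0],0.3],[[0,0,0],[0,0,0],0.5]]' 30
python3 -m handwheel '[[[-5,0,-9],[0,0,0],0.5],[[-15,0,-26],[0,0,0],0.5],[[-25,0,-43],[0,0,0],0.5],[[-25,0,-43],[0,0,0],0.5],[[-25,0,-43],[0,0,0],0.5],[[0,0,0],[0,0,0],0.5],[[0,0,0],[0,0,0],0.5]]' 30
python3 - <<'E'
from h import *
s,p,r=st(); a=R.from_rotvec([0,0,np.radians(61.2)])
Rt=R.from_quat([.129,.957,-.035,.257])
print("R err to rotated",np.degrees(((a*r).inv()*Rt).as_rotvec()))
zshift([.56,.30,.2],74.7)
E
```

```text
clock: 67.22
position: [0.5373, -0.3709, 0.0044]
ee_rot: [0.208, 0.6, 0.757, -0.152]
contact_force: [-0.7, 1.8, 5.3]
width: 0.0345
gripper_force: 29.6
clock: 68.1
position: [0.5328, -0.3719, 0.1926]
ee_rot: [0.207, 0.6, 0.757, -0.152]
contact_force: [-0.2, 0.0, -1.1]
width: 0.0343
gripper_force: 30.0
R err to rotated [ 0.88915939 -0.33356367 -0.50689159]
t 68.1 pos [ 0.5328 -0.3719  0.1926] ydir 13.4
shift mm [ 559.9  182.8 -324.7]
tool-z turn units -10.210105930685978
q [-0.5   0.23  1.73 -0.49  0.88 -0.47] w 0.0343 tool z [ 0.13  -0.479 -0.868]
```

```bash
python3 - <<'E'
from h import *
zshift([.410,-.286,.205])
s,p,r=st();p=np.array([.410,-.286,.205]);th=np.radians(5.1)
print("row shift",1000*r.inv().apply(R.from_rotvec([0,0,th]).apply(p)-p),"turn",r.inv().apply([0,0,.85]))
E
```

```text
t 68.1 pos [ 0.5328 -0.3719  0.1926] ydir 13.4
shift mm [ 90.4 -99.2 -67.9]
q [-0.5   0.23  1.73 -0.49  0.88 -0.47] w 0.0343 tool z [ 0.13  -0.479 -0.868]
row shift [ 27.20547907  31.8781041  -14.9094676 ] turn [-0.42153775  0.01460148 -0.73796526]
```

```bash
python3 -m handwheel '[[[22.5,-25,-17],[0,0,0],0.5],[[22.5,-25,-17],[0,0,0],0.5],[[22.5,-25,-17],[0,0,0],0.5],[[22.5,-25,-17],[0,0,0],0.5],[[0,0,0],[0,0,0],0.5],[[27,32,-15],[-0.42,0.015,-0.74],0.5],[[27,32,-15],[-0.42,0.015,-0.74],0.5],[[27,32,-15],[-0.42,0.015,-0.74],0.5],[[27,32,-15],[-0.42,0.015,-0.74],0.5],[[27,32,-15],[-0.42,0.015,-0.74],0.5],[[27,32,-15],[-0.42,0.015,-0.74],0.5],[[27,32,-15],[-0.42,0.015,-0.74],0.5],[[27,32,-15],[-0.42,0.015,-0.74],0.5],[[27,32,-15],[-0.42,0.015,-0.74],0.5],[[27,32,-15],[-0.42,0.015,-0.74],0.5],[[27,32,-15],[-0.42,0.015,-0.74],0.5],[[27,32,-15],[-0.42,0.015,-0.74],0.5],[[0,0,0],[0,0,0],0.5],[[0,0,0],[0,0,0],0.5]]' 30
python3 - <<'E'
from h import *
s,p,r=st();Rt=R.from_quat([.129,.957,-.035,.257])
e=(r.inv()*Rt).as_rotvec();print("turn units",np.degrees(e)/6)
zshift([.5806,.296,.15])
E
```

```text
clock: 70.47
position: [0.4499, 0.2199, 0.206]
ee_rot: [0.255, 0.13, 0.958, -0.028]
contact_force: [1.2, -0.6, -0.3]
width: 0.0342
gripper_force: 30.2
turn units [ 0.11194087 -0.06674017 -0.04496034]
t 70.475 pos [0.4499 0.2199 0.206 ] ydir 74.7
shift mm [-63.8 107.2 102.3]
q [ 0.61 -0.    1.96 -0.5   0.89 -0.42] w 0.0342 tool z [ 0.48  -0.12  -0.869]
```

```bash
python3 -m handwheel '[[[-21,36,34],[0.11,-0.07,-0.04],0.5],[[-21,36,34],[0,0,0],0.5],[[-21,36,34],[0,0,0],0.5],[[0,0,0],[0,0,0],0.5],[[0,0,0],[0,0,0],0.5]]' 30
python3 - <<'E'
from h import *
s,p,r=st();Rt=R.from_quat([.129,.957,-.035,.257])
e=(r.inv()*Rt).as_rotvec();print("turn units",np.degrees(e)/6)
zshift([.5806,.296,.012])
E
```

```text
clock: 71.1
position: [0.5802, 0.295, 0.1497]
ee_rot: [0.257, 0.13, 0.957, -0.035]
contact_force: [-0.5, -0.0, -0.5]
width: 0.0342
gripper_force: 30.3
turn units [-0.01031149 -0.0009303  -0.02145447]
t 71.1 pos [0.5802 0.295  0.1497] ydir 74.5
shift mm [ 68.9   1.1 119.3]
q [ 0.6   0.28  1.78 -0.55  0.81 -0.37] w 0.0342 tool z [ 0.483 -0.134 -0.865]
```

```bash
python3 -m handwheel '[[[17,1,30],[0,0,0],0.5],[[17,0,30],[0,0,0],0.5],[[17,0,30],[0,0,0],0.5],[[10,0,18],[0,0,0],0.5],[[4,0,7],[0,0,0],0.5],[[0,0,0],[0,0,0],0.5],[[0,0,0],[0,0,0],0.5]]' 30
python3 -m handwheel '[[[2,0,3],[0,0,0],0.5],[[0,0,0],[0,0,0],0.5],[[0,0,0],[0,0,0],0.5]]' 30
python3 -c "
from h import *
zshift([.5806,.296,.0096])"
```

```text
clock: 71.97
position: [0.5828, 0.2979, 0.0204]
ee_rot: [0.259, 0.13, 0.957, -0.033]
contact_force: [-0.1, -0.1, -0.1]
width: 0.0345
gripper_force: 30.2
clock: 72.35
position: [0.5819, 0.2977, 0.0154]
ee_rot: [0.258, 0.129, 0.957, -0.034]
contact_force: [0.4, -0.5, -1.9]
width: 0.0345
gripper_force: 30.3
t 72.35 pos [0.5819 0.2977 0.0154] ydir 74.6
shift mm [ 3.6 -2.   4.6]
q [ 0.6   0.44  1.93 -0.81  0.56 -0.04] w 0.0345 tool z [ 0.485 -0.132 -0.865]
```

```bash
python3 -m handwheel '[[[1.7,-1.5,2.3],[0,0,0],0.5],[[0,0,0],[0,0,0],0.5],[[0,0,0],[0,0,0],0.5]]' 30
python3 -m handwheel '[[[0.8,0,1.3],[0,0,0],0.5],[[0,0,0],[0,0,0],0.5],[[0,0,0],[0,0,0],0.5]]' 30
python3 -m handwheel '[[[0.6,0,1],[0,0,0],0.5],[[0,0,0],[0,0,0],0.5],[[0,0,0],[0,0,0],0.5]]' 30
```

```text
clock: 72.72
position: [0.5812, 0.2962, 0.0123]
ee_rot: [0.258, 0.129, 0.957, -0.034]
contact_force: [-0.4, 1.0, -0.1]
width: 0.0343
gripper_force: 30.3
clock: 73.1
position: [0.5811, 0.2963, 0.0109]
ee_rot: [0.258, 0.129, 0.957, -0.034]
contact_force: [0.5, 0.3, -0.6]
width: 0.0347
gripper_force: 30.2
clock: 73.47
position: [0.5816, 0.2962, 0.0107]
ee_rot: [0.259, 0.129, 0.957, -0.034]
contact_force: [-0.9, -1.5, 5.3]
width: 0.0347
gripper_force: 30.8
```

Contact. Release, retreat along the tool axis and verify from both cameras.

```bash
python3 -m handwheel '[[[0,0,0],[0,0,0],0.1],[[0,0,0],[0,0,0],0],[[0,0,0],[0,0,0],-0.1],[[0,0,0],[0,0,0],-0.15],[[0,0,0],[0,0,0],-0.15],[[0,0,-20],[0,0,0],-0.15],[[0,0,-40],[0,0,0],-0.15],[[0,0,-50],[0,0,0],-0.15],[[0,0,-60],[0,0,0],-0.15],[[0,0,0],[0,0,0],-0.15]]' 25
python3 -m handwheel '[[[25,-50,0],[0,0,0],-0.15],[[25,-50,-20],[0,0,0],-0.15],[[25,-50,-20],[0,0,0],-0.15],[[25,-50,-20],[0,0,0],-0.15],[[25,-50,-20],[0,0,0],-0.15],[[0,-50,-20],[0,0,0],-0.15],[[0,-50,-20],[0,0,0],-0.15],[[0,-50,0],[0,0,0],-0.15],[[0,0,0],[0,0,0],-0.15],[[0,0,0],[0,0,0],-0.15]]' 25
python3 - <<'E'
from h import *
im=vision.get_image("top");sc=vision.get_image("scene");cv2.imwrite("pics/z1.png",im);cv2.imwrite("pics/z2.png",sc)
for n,a,b,(x0,x1,y0,y1) in(("top",cv2.imread("pics/top0.png"),im,(145,260,160,255)),("scene",cv2.imread("pics/scene0.png"),sc,(165,290,150,250))):
    for q in(a,b):
        g=cv2.cvtColor(q,cv2.COLOR_BGR2HSV)[y0:y1,x0:x1];m=cv2.inRange(g,(0,150,60),(8,255,255))|cv2.inRange(g,(172,150,60),(180,255,255))
        ys,xs=np.where(m);print(n,"red",len(xs),(xs.mean()+x0,ys.mean()+y0) if len(xs) else None)
        gr=cv2.cvtColor(q,cv2.COLOR_BGR2GRAY)[y0:y1,x0:x1]; mm=(gr<62).astype(np.uint8)
        k,l,t,c=cv2.connectedComponentsWithStats(mm)
        for i in range(1,k):
            if t[i,4]>60: print("   dark",t[i]+[x0,y0,0,0,0],(c[i]+[x0,y0]).round(1))
E
```

```text
clock: 74.72
position: [0.4994, 0.3213, 0.1619]
ee_rot: [0.261, 0.129, 0.956, -0.03]
contact_force: [-0.3, 0.4, -0.7]
width: 0.0494
gripper_force: 0.0
clock: 75.97
position: [0.2373, 0.022, 0.1807]
ee_rot: [0.229, 0.139, 0.963, -0.038]
contact_force: [0.5, -0.4, 0.5]
width: 0.0492
gripper_force: 0.0
top red 83 (np.float64(176.72289156626505), np.float64(205.20481927710844))
   dark [188 181  48  23 561] [212.3 192.8]
top red 84 (np.float64(177.67857142857144), np.float64(204.71428571428572))
   dark [205 185  31  19 343] [221.5 195.5]
scene red 0 None
   dark [235 171  18  33 428] [244.9 188.6]
scene red 79 (np.float64(202.27848101265823), np.float64(178.58227848101265))
   dark [229 171  24  33 332] [243.9 189.5]
   dark [ 165  179   48   71 1240] [180.2 219.3]
```

```bash
python3 - <<'E'
from h import *
im=vision.get_image("top");g=cv2.cvtColor(im,cv2.COLOR_BGR2HSV)
m=cv2.inRange(g,(105,90,30),(130,255,255));m[:210]=0;m[285:]=0;m[:,:290]=0;m[:,355:]=0
ys,xs=np.where(m);h=cv2.convexHull(np.c_[xs,ys]);f=np.zeros_like(m);cv2.fillConvexPoly(f,h,255)
b=cv2.erode(f&~m,np.ones((2,2)));n,l,t,c=cv2.connectedComponentsWithStats(b)
for i in range(1,n):
    if t[i,4]>30: print(t[i],c[i],ray("top",c[i],.02))
r=cv2.minAreaRect(h.astype(np.float32));print(r,ray("top",r[0],.012))
for q in("cork",(415,162)),("oiler",(346,160)):
    u,v=q[1];a=cv2.imread("pics/top0.png");print(q[0],np.abs(a[v-15:v+15,u-20:u+20].astype(int)-im[v-15:v+15,u-20:u+20]).mean())
s,p,_=st();print(s["clock"],np.abs(s["qd"]).max(),s["contact_force"])
E
```

```text
[316 232  15  25 273] [322.96703297 243.95604396] [ 0.48042816 -0.05951726  0.02      ]
((321.4433898925781, 244.30189514160156), (40.7891960144043, 46.99357604980469), 10.61965560913086) [ 0.48039376 -0.05663405  0.012     ]
cork 1.6997222222222221
oiler 1.7680555555555555
76.125 0.008777085700632509 [0.18077864 1.0368585  0.68633124]
```

Box is 3 mm from the tray centre, the bystanders are unmoved and the arm is clear, so I'll hand in.

```bash
python3 -c "
from rig import manip
print(manip.sign_off())"
```

```text
the job is handed in; nothing more can be done
None
```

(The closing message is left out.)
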